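Scoop out the bun feet and slide the kit pan onto its mat

TASK

Using the scoop, scoop all the wooden bun feet out of the sorting tray and tip them into the steel pan where it stands; do not reach into the tray for them with the fingers (one that has spilled on the bench may be picked up by hand). Then stand the scoop back on its rest board, and slide the loaded pan along the bench, without lifting it, so that it sits centred and square on the rubber mat. Leave the roll of tape, the sanding block and the screwdriver near by where they are.

Things in the scene. Friction and masses are not known exactly. Their poses are not given: they have to be found in the camera images.
- tray: plywood sorting tray, screwed to the bench (fixed). 240 mm long (its x) by 140 mm wide (its y) outside, walls and floor 4 mm thick; inside 232 x 132 mm. Side walls and far (+x) end wall 34 mm high, near (-x) end wall 18 mm high. Origin: centre of its underside. At the start the feet stand in the far half (tray x from -16 to +116 mm) and the rest is empty. x points from the empty end to the end with the feet, z up
- pan: open square steel kit pan, loose, about 0.45 kg: 156 x 156 mm outside, walls 40 mm high, walls and floor 3 mm thick. Origin: centre of its underside, z up. It has a grip post outside its -x wall (see pan_post)
- pan_post (a point): grip point on the pan's upright wooden post, which stands 116 mm from the pan's centre on the pan's -x side and is joined to the wall by a short bracket. Post 16 mm thick along the pan's x, 30 mm wide along its y, from 2 to 72 mm above the bench; this point is on its axis 55 mm above the pan's underside; 30 mm of free space between post and pan wall. Axes as the pan's
- mat: square black rubber mat, 190 x 190 mm, 1 mm thin, fixed on the bench; things slide freely onto it, it makes no step. Origin: its centre, at bench height. Its sides are along its x and y
- scoop_grip (a point): grip point on the wooden handle of the loose aluminium hand scoop (0.16 kg). Axes are the scoop's: x out of its open mouth, y to its left, z up from its flat floor. The handle (22 mm wide along y, 24 mm deep, 105 mm long, this point 12 mm above its middle) rises from the top of the back wall, leaning backward (to -x) 35 degrees from z
- scoop_lip (a point): middle of the scoop's front edge, on its underside: 98 mm ahead (+x) of and 95.4 mm below the grip point. Flat-bottomed scoop 58 mm long (x) and 122 mm wide (y) of 2 mm sheet; back and side walls 40 mm high, sides step down to 24 mm half-way and end 14 mm behind the lip; no wall at the mouth
- rest_top (a point): centre of the upper face of the scoop's rest, a light wooden board 110 (x) x 140 (y) x 6 mm fixed on the bench; the scoop starts standing on it, mouth to its +x
- tape_masking: part-used roll of masking tape lying flat, 93 mm across, 24 mm high, bystander. Origin: centre of its underside
- sanding_block: cork sanding block, 40 x 70 x 26 mm, bystander. Origin: centre of its underside
- screwdriver_blue: screwdriver lying on the bench, 204 mm long (its y), 26 mm thick, bystander. Origin: centre of its underside
- foot_1_c (a point): turned wooden bun foot for a cabinet (all nine are alike, seven to nine are present): a squashed ball 37 mm in diameter and 28 mm high with a 20 mm flat at top and bottom, 25 g, waxed (slippery: friction about 0.3). Point: its centre, half-way up; z is its axis
- foot_2_c (a point): turned wooden bun foot for a cabinet (all nine are alike, seven to nine are present): a squashed ball 37 mm in diameter and 28 mm high with a 20 mm flat at top and bottom, 25 g, waxed (slippery: friction about 0.3). Point: its centre, half-way up; z is its axis
- foot_3_c (a point): turned wooden bun foot for a cabinet (all nine are alike, seven to nine are present): a squashed ball 37 mm in diameter and 28 mm high with a 20 mm flat at top and bottom, 25 g, waxed (slippery: friction about 0.3). Point: its centre, half-way up; z is its axis
- foot_4_c (a point): turned wooden bun foot for a cabinet (all nine are alike, seven to nine are present): a squashed ball 37 mm in diameter and 28 mm high with a 20 mm flat at top and bottom, 25 g, waxed (slippery: friction about 0.3). Point: its centre, half-way up; z is its axis
- foot_5_c (a point): turned wooden bun foot for a cabinet (all nine are alike, seven to nine are present): a squashed ball 37 mm in diameter and 28 mm high with a 20 mm flat at top and bottom, 25 g, waxed (slippery: friction about 0.3). Point: its centre, half-way up; z is its axis
- foot_6_c (a point): turned wooden bun foot for a cabinet (all nine are alike, seven to nine are present): a squashed ball 37 mm in diameter and 28 mm high with a 20 mm flat at top and bottom, 25 g, waxed (slippery: friction about 0.3). Point: its centre, half-way up; z is its axis
- foot_7_c (a point): turned wooden bun foot for a cabinet (all nine are alike, seven to nine are present): a squashed ball 37 mm in diameter and 28 mm high with a 20 mm flat at top and bottom, 25 g, waxed (slippery: friction about 0.3). Point: its centre, half-way up; z is its axis
- foot_8_c (a point): turned wooden bun foot for a cabinet (all nine are alike, seven to nine are present): a squashed ball 37 mm in diameter and 28 mm high with a 20 mm flat at top and bottom, 25 g, waxed (slippery: friction about 0.3). Point: its centre, half-way up; z is its axis
- foot_9_c (a point): turned wooden bun foot for a cabinet (all nine are alike, seven to nine are present): a squashed ball 37 mm in diameter and 28 mm high with a 20 mm flat at top and bottom, 25 g, waxed (slippery: friction about 0.3). Point: its centre, half-way up; z is its axis

How it is judged:
On the way, in this order (a step that is already met when the one before it is completed fails the run):
1. all the bun feet that are present lie in the pan, while the pan is still off the mat (more than 80 mm from it, centre to centre) (x of foot_1_c in the frame of pan between -0.077 and 0.077 m and y of foot_1_c in the frame of pan between -0.077 and 0.077 m and z of foot_1_c in the frame of pan between 0 and 0.065 m and x of foot_2_c in the frame of pan between -0.077 and 0.077 m and y of foot_2_c in the frame of pan between -0.077 and 0.077 m and z of foot_2_c in the frame of pan between 0 and 0.065 m and x of foot_3_c in the frame of pan between -0.077 and 0.077 m and y of foot_3_c in the frame of pan between -0.077 and 0.077 m and z of foot_3_c in the frame of pan between 0 and 0.065 m and x of foot_4_c in the frame of pan between -0.077 and 0.077 m and y of foot_4_c in the frame of pan between -0.077 and 0.077 m and z of foot_4_c in the frame of pan between 0 and 0.065 m and x of foot_5_c in the frame of pan between -0.077 and 0.077 m and y of foot_5_c in the frame of pan between -0.077 and 0.077 m and z of foot_5_c in the frame of pan between 0 and 0.065 m and x of foot_6_c in the frame of pan between -0.077 and 0.077 m and y of foot_6_c in the frame of pan between -0.077 and 0.077 m and z of foot_6_c in the frame of pan between 0 and 0.065 m and x of foot_7_c in the frame of pan between -0.077 and 0.077 m and y of foot_7_c in the frame of pan between -0.077 and 0.077 m and z of foot_7_c in the frame of pan between 0 and 0.065 m and x of foot_8_c in the frame of pan between -0.077 and 0.077 m and y of foot_8_c in the frame of pan between -0.077 and 0.077 m and z of foot_8_c in the frame of pan between 0 and 0.065 m and x of foot_9_c in the frame of pan between -0.077 and 0.077 m and y of foot_9_c in the frame of pan between -0.077 and 0.077 m and z of foot_9_c in the frame of pan between 0 and 0.065 m and horizontal distance between pan and mat above 0.08 m), for 0.2 s.
2. the pan, with all the feet in it, is on the mat, centred and square (x of foot_1_c in the frame of pan between -0.077 and 0.077 m and y of foot_1_c in the frame of pan between -0.077 and 0.077 m and z of foot_1_c in the frame of pan between 0 and 0.065 m and x of foot_2_c in the frame of pan between -0.077 and 0.077 m and y of foot_2_c in the frame of pan between -0.077 and 0.077 m and z of foot_2_c in the frame of pan between 0 and 0.065 m and x of foot_3_c in the frame of pan between -0.077 and 0.077 m and y of foot_3_c in the frame of pan between -0.077 and 0.077 m and z of foot_3_c in the frame of pan between 0 and 0.065 m and x of foot_4_c in the frame of pan between -0.077 and 0.077 m and y of foot_4_c in the frame of pan between -0.077 and 0.077 m and z of foot_4_c in the frame of pan between 0 and 0.065 m and x of foot_5_c in the frame of pan between -0.077 and 0.077 m and y of foot_5_c in the frame of pan between -0.077 and 0.077 m and z of foot_5_c in the frame of pan between 0 and 0.065 m and x of foot_6_c in the frame of pan between -0.077 and 0.077 m and y of foot_6_c in the frame of pan between -0.077 and 0.077 m and z of foot_6_c in the frame of pan between 0 and 0.065 m and x of foot_7_c in the frame of pan between -0.077 and 0.077 m and y of foot_7_c in the frame of pan between -0.077 and 0.077 m and z of foot_7_c in the frame of pan between 0 and 0.065 m and x of foot_8_c in the frame of pan between -0.077 and 0.077 m and y of foot_8_c in the frame of pan between -0.077 and 0.077 m and z of foot_8_c in the frame of pan between 0 and 0.065 m and x of foot_9_c in the frame of pan between -0.077 and 0.077 m and y of foot_9_c in the frame of pan between -0.077 and 0.077 m and z of foot_9_c in the frame of pan between 0 and 0.065 m and horizontal distance between pan and mat below 0.017 m and (angle between the x axis of pan and the x axis of mat, either way round below 0.14 rad or angle between the x axis of pan and the y axis of mat, either way round below 0.14 rad) and angle between pan's own z axis and vertical below 0.06 rad and height (world z) of pan below 0.006 m), for 0.2 s.
At the end, for the whole second after the job is handed in: All present bun feet lie inside the pan; the pan stands flat on the bench with its centre within 17 mm of the mat's centre and its sides within 8 degrees of the mat's; the scoop stands upright on its rest board (floor down, its grip point within 130 mm of the board's centre); everything at rest (all of step 2 and horizontal distance between scoop_grip and rest_top below 0.13 m and angle between scoop_grip's own z axis and vertical below 0.1 rad and height (world z) of scoop_grip between 0.096 and 0.108 m and contact force between scoop and scoop_rest above 0.3 N and linear speed of each of pan, scoop below 0.02 m/s); the robot touches nothing.
It fails at once if the fingers touch a bun foot that is in the sorting tray ((contact force between the fingers and foot_1 above 0.5 N and (x of foot_1_c in the frame of tray between -0.12 and 0.12 m and y of foot_1_c in the frame of tray between -0.07 and 0.07 m and z of foot_1_c in the frame of tray below 0.06 m)) or (contact force between the fingers and foot_2 above 0.5 N and (x of foot_2_c in the frame of tray between -0.12 and 0.12 m and y of foot_2_c in the frame of tray between -0.07 and 0.07 m and z of foot_2_c in the frame of tray below 0.06 m)) or (contact force between the fingers and foot_3 above 0.5 N and (x of foot_3_c in the frame of tray between -0.12 and 0.12 m and y of foot_3_c in the frame of tray between -0.07 and 0.07 m and z of foot_3_c in the frame of tray below 0.06 m)) or (contact force between the fingers and foot_4 above 0.5 N and (x of foot_4_c in the frame of tray between -0.12 and 0.12 m and y of foot_4_c in the frame of tray between -0.07 and 0.07 m and z of foot_4_c in the frame of tray below 0.06 m)) or (contact force between the fingers and foot_5 above 0.5 N and (x of foot_5_c in the frame of tray between -0.12 and 0.12 m and y of foot_5_c in the frame of tray between -0.07 and 0.07 m and z of foot_5_c in the frame of tray below 0.06 m)) or (contact force between the fingers and foot_6 above 0.5 N and (x of foot_6_c in the frame of tray between -0.12 and 0.12 m and y of foot_6_c in the frame of tray between -0.07 and 0.07 m and z of foot_6_c in the frame of tray below 0.06 m)) or (contact force between the fingers and foot_7 above 0.5 N and (x of foot_7_c in the frame of tray between -0.12 and 0.12 m and y of foot_7_c in the frame of tray between -0.07 and 0.07 m and z of foot_7_c in the frame of tray below 0.06 m)) or (contact force between the fingers and foot_8 above 0.5 N and (x of foot_8_c in the frame of tray between -0.12 and 0.12 m and y of foot_8_c in the frame of tray between -0.07 and 0.07 m and z of foot_8_c in the frame of tray below 0.06 m)) or (contact force between the fingers and foot_9 above 0.5 N and (x of foot_9_c in the frame of tray between -0.12 and 0.12 m and y of foot_9_c in the frame of tray between -0.07 and 0.07 m and z of foot_9_c in the frame of tray below 0.06 m))).
It fails at once if the pan is lifted (more than 15 mm off the bench) or tipped (more than 12 degrees) (height (world z) of pan above 0.015 m or angle between pan's own z axis and vertical above 0.21 rad).
It fails at once if the tape roll, sanding block or screwdriver is moved more than 30 mm (distance of any of tape_masking, sanding_block, screwdriver_blue from where it was at the start of the episode above 0.03 m).
Of foot_1, foot_2, foot_3, foot_4, foot_5, foot_6, foot_7, foot_8, foot_9 only 7 to 9 are there at a start; the rules pass over those that are not, and their reading is None.
At some moment in a run one of pan, foot_1, foot_5 may be knocked a few centimetres aside while the robot is not near it.
It also fails if it takes over 210 s, if anything falls off the work surface, if the arm or the gripper's body presses on something with over 40 N, if the wrist force passes 120 N, or if a joint passes its speed limit or range.

ROBOT

A 7-joint arm with a two-finger parallel gripper is mounted at the origin on a cart in front of the work surface, level with it; the furniture and walls round the work are solid. World frame = base frame: x ahead of the robot, y to its left, z up, the work surface at z = 0. Lengths are in m, angles in rad, forces in N, time in s.
With the tool pointing down it reaches from about 0.425 to 0.925 m from the base axis. Payload 6.8 kg.
Tool frame: the origin (TCP) lies on the centre line of the jaws, within the pads' length; the fingertips stand 8 mm ahead of it and the grasp point (between the pads) lies 11 mm behind it (bot.tips_ahead is the distance from the TCP to the fingertips, in m); z points along the fingers, y is the line along which they close (so a half turn about z gives the same grasp; the last joint's range is limited). The gripper opens to 85 mm and grips with 20 to 120 N. Pads are 22 mm wide; open, the fingers measure 114 mm over their backs; the gripper's body (76 mm by 85 mm) begins 54 mm behind the grasp point. The pads swing forward as they close: fully open they stand 13 mm farther back than shut.
Start: joints at [1.01, 0.477, 0.022, 1.555, -0.011, 1.109, -0.083], TCP at [0.295, -0.607, 0.216] pointing down, gripper open.
Joint ranges: [-2.96, 2.96], [-0.34, 2.1], [-1.41, 1.46], [0.24, 2.44], [-1.37, 4.51], [0.17, 1.92], [-2.96, 2.96]. Speed limits (rad/s): [2.39, 2.39, 3.14, 3.14, 3.14, 3.14, 3.14].

INTERFACE

Orientations are given as a unit quaternion [w, x, y, z].
In Python, from station import bot gives the robot as it stands.
- The arm moves only by the tool send_rows, never from a script. Its argument "deltas" is text: rows parted by semicolons, each of 4 numbers parted by spaces: the shift along the tool's x, y, z in m, then the turn about the tool's z in degrees. In form: x y z spin; .... A call has 1 to 5 rows; each row is the pose to reach, as a shift and turn from the pose commanded when the call began, along the tool's axes at that moment; what a row does not reach only later rows make up. A row lasts 1/10 s, in which the tool goes at most 50 mm and 8.59 degrees, less where a joint would pass 70% of its speed; a pose out of reach is approached as far as the arm can. A call with a gripper value outside its range is refused whole. "claw" is the opening, from 0 (shut) to 1 (fully open), set as the call begins (left out, the last holds). The fingers move at their own pace and stop on an object; "force" is the grip in N (left out, the last holds). Time passes only in rows, so rows that repeat a pose let the fingers close. It gives the time, the measured TCP pose, the force, the opening and the grip force at its end, in the units of the state.
- bot.get_obs(): the state, without advancing time (a new reading comes with each control period).
- bot.read_camera(name): name is "side" or "top"; returns a dict with "img" (400x640x3 uint8, red, green, blue), "depth" (400x640 float32, m along the optical axis (not along the pixel's ray), 0 where there is no reading), "fx", "fy", "cx", "cy" (pixels), "dist_coeffs" ([k1, k2, p1, p2, k3] as OpenCV has them; the pictures are not rectified), "camera_from_world" (4x4, takes a point from world to camera coordinates). Camera axes: x right, y up, looking along -z (the intrinsics and any distortion apply to the point x, -y, -z); pixel columns grow to the right and rows downward; lengths in m; the calibration is good to about 2 mm. A picture is of the moment at which its call begins.
- bot.hand_in(): hands the job in; it is judged then, once.
Trained networks look in a picture, given as the dict that the camera call returned (one of the last four; its "shot" number tells which), for a name from the list of things; names that differ only in an ending like _2 or _b are one class to them, and where a whole thing is asked for, a point or a joint stands for the part that bears it (a point fixed in the world has none). Each returns a list of dicts, best first, with "confidence" (0 to 1); they miss things now and then, are a little off and sometimes report something else, mostly with a low value. They report only what shows in the picture. A call takes as long as a camera call.
- bot.masks_of(picture, query): "mask" (400x640 bool, what is visible of it).
- bot.landmark_of(picture, query): "xyz" ([x, y, z] in m, in world coordinates, good to about 4 mm: a listed point, or the origin of a listed thing).
The state is a dict: "t": time; "q": joint angles; "joint_vel": joint speeds; "joint_torque": joint torques, N m; "eef_pos": TCP position; "tool_rot": TCP orientation; "contact_force": force on the tool from outside, world axes, zero at the start; "torque": the same for the moment, N m; "gripper_width": opening from 0.0 (shut) to 1.0 (fully open); "grasp_force": force on a finger pad.
Only numpy, scipy, OpenCV 4.12 (cv2) and the standard library are available. Lean on these libraries where they do the work, as an engineer would, in place of code of your own. Each camera call takes 0.05 s, during which the arm holds its last target. There are 200 camera calls.

## Working session

There is one attempt and no reset: what is moved stays moved. The work goes in short steps, Python scripts to look and compute and a tool call to move; the robot and the scene stay as the last step left them, time stands still between calls to the robot, and variables do not carry over. Pictures are saved under pics/ and viewed, at most 14 in all, crops included, and the job is handed in when it is done.

Besides the shell and the picture viewer there is one more tool, called after "Call:" as a command line: name --argument value ..., lists and objects as JSON in quotes. send_rows: Moves the arm, as the interface text tells. Its arguments: {"type":"object","properties":{"deltas":{"type":"string"},"claw":{"type":"number"},"force":{"type":"number"}},"required":["deltas"]}

```bash
ls; mkdir -p pics; cat > h.py <<'E'
import numpy as np, cv2
from station import bot
from scipy.spatial.transform import Rotation as R
def snap(n,tag=None):
    p=bot.read_camera(n)
    if tag: cv2.imwrite(f"pics/{tag}.png",p["img"][:,:,::-1])
    return p
def cloud(p):
    h,w=p["depth"].shape
    K=np.array([[p["fx"],0,p["cx"]],[0,p["fy"],p["cy"]],[0,0,1.]])
    u,v=np.meshgrid(np.arange(w),np.arange(h))
    n=cv2.undistortPoints(np.stack([u,v],-1).reshape(-1,1,2).astype(float),K,np.array(p["dist_coeffs"],float)).reshape(h,w,2)
    d=p["depth"]
    c=np.stack([n[...,0]*d,-n[...,1]*d,-d],-1)
    T=np.linalg.inv(np.array(p["camera_from_world"]))
    X=c@T[:3,:3].T+T[:3,3]
    X[d<=0]=np.nan
    return X
def st():
    o=bot.get_obs(); r=o["tool_rot"]; M=R.from_quat([r[1],r[2],r[3],r[0]]).as_matrix()
    return o,np.array(o["eef_pos"]),M
E
python3 - <<'E'
from h import *
for n in ("side","top"):
    p=snap(n,n+"0")
    for q in ["tray","pan","pan_post","mat","scoop_grip","scoop_lip","rest_top","tape_masking","sanding_block","screwdriver_blue","foot_1_c"]:
        for d in bot.landmark_of(p,q)[:10 if q[0]=='f' else 1]: print(n,q,np.round(d["xyz"],3),round(d["confidence"],2))
o,t,M=st(); print(t,np.round(M,3),o["gripper_width"],o["t"])
E
```

```text
pics
side tray [ 0.637 -0.122 -0.003] 0.96
side pan [ 0.552  0.405 -0.004] 0.55
side pan_post [0.438 0.379 0.054] 0.84
side mat [ 0.537  0.148 -0.002] 0.65
side scoop_grip [ 0.437 -0.27   0.101] 0.92
side scoop_lip [ 0.59  -0.121  0.017] 0.72
side rest_top [ 0.628 -0.025  0.016] 0.75
side tape_masking [0.764 0.124 0.001] 0.56
side sanding_block [0.743 0.241 0.001] 0.74
side screwdriver_blue [ 0.425  0.004 -0.004] 0.69
side foot_1_c [ 0.674 -0.113  0.019] 0.6
top tray [ 0.639 -0.124 -0.001] 0.74
top pan [ 0.554  0.398 -0.002] 0.63
top pan_post [0.438 0.379 0.052] 0.97
top mat [0.542 0.149 0.002] 0.93
top scoop_grip [ 0.445 -0.27   0.099] 0.64
top scoop_lip [ 0.589 -0.068  0.023] 0.65
top rest_top [ 0.431 -0.205  0.008] 0.61
top tape_masking [ 0.76   0.13  -0.001] 0.92
top sanding_block [0.742 0.242 0.   ] 0.94
top screwdriver_blue [ 0.431  0.006 -0.003] 0.81
top foot_1_c [ 0.678 -0.109  0.018] 0.56
[ 0.29533636 -0.60695754  0.216385  ] [[ 0.899  0.437  0.   ]
 [ 0.437 -0.899  0.   ]
 [ 0.    -0.    -1.   ]] 0.9999926624756966 1.2
```

```bash
python3 -c "
import cv2,numpy as np
" ; ls pics
```

```text
side0.png
top0.png
```

View pics/top0.png

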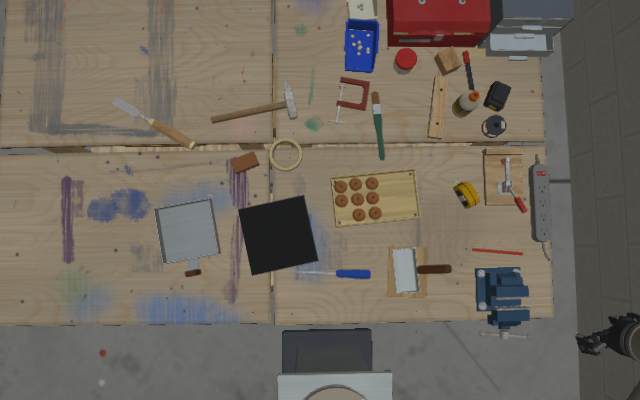

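View pics/side0.png

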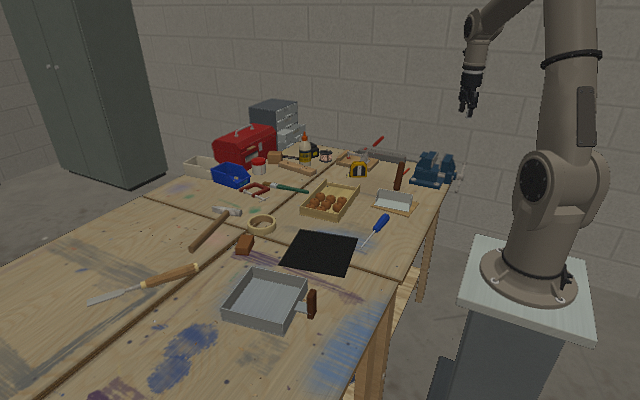

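```bash
cat >> h.py <<'E'
def pts(p,q,X=None,zlo=-.02,zhi=.3):
    ms=bot.masks_of(p,q)
    if not ms: return None
    X=cloud(p) if X is None else X
    m=cv2.erode(ms[0]["mask"].astype(np.uint8),np.ones((2,2)))>0
    P=X[m]; P=P[np.isfinite(P[:,0])]
    return P[(P[:,2]>zlo)&(P[:,2]<zhi)]
def rect(P):
    (c,s,a)=cv2.minAreaRect((P[:,:2]*1000).astype(np.float32)); return np.round(c,1),np.round(s,1),round(a,2)
E
python3 - <<'E'
from h import *
for n in ("top","side"):
    p=snap(n); X=cloud(p)
    for q,lo,hi in [("tray",.027,.045),("tray",-.01,.045),("pan",.03,.05),("mat",-.01,.01),("rest_top",.002,.012),("scoop_grip",-.01,.2),("scoop_grip",.045,.2),("scoop_grip",.032,.05)]:
        P=pts(p,q,X,lo,hi)
        if P is not None and len(P)>8: print(n,q,lo,rect(P),len(P),np.round(np.median(P[:,2]),4), np.round(P.mean(0),4))
    for i,d in enumerate(bot.masks_of(p,"foot_1_c")):
        P=X[d["mask"]];print(round(d["confidence"],2),np.round(np.nanmedian(P,0),3),len(P))
E
```

```text
top tray 0.027 (array([ 633.8, -120.9]), array([137. , 232.8]), 5.14) 164 0.0331 [ 0.6023 -0.1021  0.0329]
top tray -0.01 (array([ 634.1, -124.5]), array([137.1, 240.1]), 5.14) 2731 0.0038 [ 0.6362 -0.1476  0.0059]
top pan 0.03 (array([529.8, 396.5]), array([198.6, 156.6]), 9.26) 288 0.0379 [0.5403 0.3925 0.0378]
top mat -0.01 (array([535.7, 150.3]), array([185.1, 186.7]), 11.22) 4273 0.0006 [0.5357 0.1503 0.0006]
top rest_top 0.002 (array([ 425.4, -208.9]), array([103.4, 134.5]), 86.75) 383 0.0052 [ 0.4104 -0.2143  0.0056]
top scoop_grip -0.01 (array([ 435.2, -235.2]), array([119. , 120.3]), 4.39) 1179 0.0092 [ 0.4328 -0.2162  0.0296]
top scoop_grip 0.045 (array([ 422.2, -240.8]), array([ 49.2, 111.3]), 37.44) 253 0.1032 [ 0.4351 -0.2572  0.1015]
top scoop_grip 0.032 (array([ 427.5, -227.7]), array([ 24.1, 113.1]), 80.69) 52 0.0415 [ 0.4163 -0.2261  0.0407]
0.47 [ 0.676 -0.113  0.029] 142
side tray -0.01 (array([763.2, 133.9]), array([86.4, 89.3]), 81.04) 426 0.0159 [0.762  0.1351 0.0146]
side pan 0.03 (array([530.6, 399.3]), array([201.7, 159.6]), 9.59) 717 0.0361 [0.536  0.4114 0.036 ]
side mat -0.01 (array([538.1, 155.2]), array([186.5, 191.1]), 11.33) 2401 0.0014 [0.5342 0.1606 0.0014]
side rest_top 0.002 (array([ 428.1, -201.1]), array([102.3, 134.4]), 86.71) 149 0.0061 [ 0.4026 -0.174   0.0059]
side scoop_grip -0.01 (array([ 442.9, -305.2]), array([122.3, 288.7]), 3.61) 799 0.0186 [ 0.4378 -0.2226  0.0325]
side scoop_grip 0.045 (array([ 420.1, -250.4]), array([69.8, 94.3]), 83.63) 163 0.0911 [ 0.436  -0.2492  0.0912]
side scoop_grip 0.032 (array([ 437.2, -218.4]), array([121.9,  30.3]), 3.65) 129 0.0384 [ 0.4354 -0.2259  0.0387]
0.6 [ 0.672 -0.103  0.026] 55
```

```bash
python3 - <<'E'
from h import *
for n in ("top","side"):
    p=snap(n); X=cloud(p)
    P=pts(p,"scoop_grip",X,.055,.16)
    # handle only
    P=P[np.abs(P[:,0]-.437)<.03]
    P=P[P[:,1]<-.235]
    for lo in np.arange(.05,.15,.012):
        Q=P[(P[:,2]>=lo)&(P[:,2]<lo+.012)]
        if len(Q)>2: print(n,round(lo,3),np.round(Q.mean(0),4),np.round(Q.min(0)[:2],4),np.round(Q.max(0)[:2],4),len(Q))
    v=np.linalg.svd(P[:,:2]-P[:,:2].mean(0))[2][0]; print("dir",v,np.degrees(np.arctan2(v[1],v[0])))
    F=pts(p,"scoop_grip",X,-.005,.05); F=F[F[:,1]>-.3]; print("body",rect(F))
    print([np.round(d["xyz"],4) for d in bot.landmark_of(p,"scoop_lip")],[np.round(d["xyz"],4) for d in bot.landmark_of(p,"scoop_grip")])
p=snap("top");im=p["img"][230:310,375:465,::-1];cv2.imwrite("pics/scoop.png",cv2.resize(im,None,fx=6,fy=6,interpolation=3))
E
```

```text
top 0.062 [ 0.4323 -0.2374  0.0709] [ 0.4265 -0.2387] [ 0.4452 -0.2358] 6
top 0.074 [ 0.4372 -0.2409  0.0802] [ 0.4267 -0.2496] [ 0.448  -0.2351] 32
top 0.086 [ 0.4363 -0.2494  0.0925] [ 0.427  -0.2619] [ 0.4482 -0.2402] 40
top 0.098 [ 0.4375 -0.2573  0.1049] [ 0.4303 -0.2645] [ 0.4462 -0.2481] 32
top 0.11 [ 0.4391 -0.2653  0.117 ] [ 0.4305 -0.2722] [ 0.4463 -0.2606] 26
top 0.122 [ 0.4388 -0.2783  0.1291] [ 0.4309 -0.2954] [ 0.449  -0.2662] 47
top 0.134 [ 0.4405 -0.283   0.1374] [ 0.4311 -0.2916] [ 0.4493 -0.2755] 37
dir [ 0.07550073 -0.99714575] -85.6700061570342
body (array([ 430.9, -207.4]), array([125.7, 113.9]), 41.51)
[array([ 0.4313, -0.1684,  0.0028])] [array([ 0.4419, -0.267 ,  0.1003])]
side 0.062 [ 0.4317 -0.2409  0.0699] [ 0.4279 -0.2478] [ 0.441  -0.2356] 6
side 0.074 [ 0.4352 -0.2426  0.0807] [ 0.4283 -0.2556] [ 0.4434 -0.2367] 20
side 0.086 [ 0.4356 -0.2496  0.0919] [ 0.4291 -0.2679] [ 0.4442 -0.2413] 19
side 0.098 [ 0.4366 -0.2581  0.1041] [ 0.4301 -0.2743] [ 0.445  -0.2489] 24
side 0.11 [ 0.4375 -0.2667  0.1164] [ 0.43   -0.2845] [ 0.4463 -0.257 ] 22
side 0.122 [ 0.4389 -0.2734  0.1277] [ 0.4315 -0.2821] [ 0.4479 -0.2658] 21
side 0.134 [ 0.4392 -0.2778  0.1358] [ 0.432  -0.2824] [ 0.4447 -0.2724] 7
dir [-0.06194871  0.99807933] 93.55167385332498
body (array([ 437.5, -223.9]), array([122.7, 113.8]), 5.16)
[array([ 0.4268, -0.2087,  0.0024]), array([ 0.4337, -0.1706,  0.0071])] [array([ 0.4347, -0.2697,  0.1033])]
```

View pics/scoop.png

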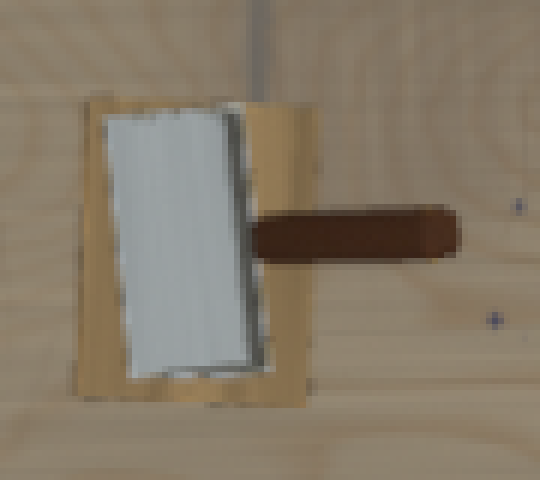

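Call:
send_rows --deltas "0.034 -0.030 0 -8.5; 0.069 -0.060 0 -17; 0.103 -0.090 0 -25.5; 0.138 -0.120 0 -34; 0.172 -0.150 0 -42.5" --claw 1

```text
t: 3.25
eef_pos: [0.385, -0.3951, 0.2167]
tool_rot: [0.0, 0.825, 0.565, 0.0]
contact_force: [-0.1, 1.7, 0.9]
gripper_width: 0.999
grasp_force: 0.0
```

Call:
send_rows --deltas "0.046 0.001 0 -8.5; 0.091 0.002 0 -17; 0.137 0.003 0 -25.6; 0.137 0.003 0 -25.6; 0.137 0.003 0 -25.6"

```text
t: 3.75
eef_pos: [0.438, -0.2698, 0.2167]
tool_rot: [0.0, 0.681, 0.732, -0.0]
contact_force: [-1.2, -0.2, 0.6]
gripper_width: 0.996
grasp_force: 0.0
```

```bash
cat >> h.py <<'E'
def plan(x,y,z,yaw):
    o,t,M=st(); d=M.T@(np.array([x,y,z])-t); cy=np.degrees(np.arctan2(M[1,0],M[0,0]))
    print("t",round(o["t"],2),"tcp",np.round(t,4),"yaw",round(cy,2),"shift",np.round(d,4),"spin",round((cy-yaw+180)%360-180,2),"F",np.round(o["contact_force"],1),"g",round(o["gripper_width"],3),round(o["grasp_force"],1),"tz",np.round(M[:,2],3),"q7",np.round(o["q"],2))
E
python3 -c "
from h import *
plan(.437,-.270,.090,94)"
```

```text
t 3.75 tcp [ 0.438  -0.2698  0.2167] yaw 94.14 shift [-1.000e-04 -1.000e-03  1.267e-01] spin 0.14 F [-1.2 -0.2  0.6] g 0.996 0.0 tz [ 0. -0. -1.] q7 [ 0.74  0.24 -0.36  1.92  0.1   1.01  0.41]
```

Call:
send_rows --deltas "0 -0.001 0.045 0; 0 -0.001 0.09 0; 0 -0.001 0.12 0; 0 -0.001 0.127 0; 0 -0.001 0.127 0"

```text
t: 4.25
eef_pos: [0.4356, -0.2715, 0.0888]
tool_rot: [-0.001, 0.683, 0.731, -0.0]
contact_force: [-0.2, -0.6, 0.1]
gripper_width: 1.002
grasp_force: 0.0
```

Call:
send_rows --deltas "0 0 0 0; 0 0 0 0; 0 0 0 0; 0 0 0 0; 0 0 0 0" --claw 0 --force 80

```text
t: 4.75
eef_pos: [0.4372, -0.2712, 0.0903]
tool_rot: [0.001, 0.682, 0.732, 0.0]
contact_force: [-0.3, -0.9, 6.2]
gripper_width: 0.239
grasp_force: 78.5
```

Call:
send_rows --deltas "0 0 0 0; 0 0 -0.01 0; 0 0 -0.03 0; 0 0 -0.05 0; 0 0 -0.05 0"

```text
t: 5.25
eef_pos: [0.438, -0.2711, 0.1419]
tool_rot: [0.002, 0.682, 0.732, 0.001]
contact_force: [0.9, -0.3, -2.4]
gripper_width: 0.241
grasp_force: 78.5
```

```bash
python3 - <<'E'
from h import *
plan(.437,-.270,.090,94)
for n in ("top","side"):
    p=snap(n,"g_"+n); X=cloud(p)
    for q in ("scoop_lip","scoop_grip"): print(n,q,[np.round(d["xyz"],4) for d in bot.landmark_of(p,q)][:2])
    P=pts(p,"scoop_grip",X,.03,.1)
    P=P[(P[:,1]>-.232)&(P[:,1]<-.165)]; F=P[(P[:,2]<.068)&(P[:,1]>-.222)&(abs(P[:,0]-.436)<.05)]
    A=np.c_[F[:,:2]-[.434,-.2],np.ones(len(F))]; print("floor fit",np.linalg.lstsq(A,F[:,2],rcond=None)[0],len(F)); print(rect(P))
E
```

```text
t 5.25 tcp [ 0.438  -0.2711  0.1419] yaw 94.05 shift [ 0.0013 -0.0011  0.0519] spin 0.05 F [ 0.9 -0.3 -2.4] g 0.241 78.5 tz [ 0.004 -0.002 -1.   ] q7 [ 0.72  0.33 -0.35  1.99  0.15  0.84  0.37]
top scoop_lip [array([ 0.4336, -0.1732,  0.0557]), array([ 0.7595,  0.1268, -0.0039])]
top scoop_grip [array([ 0.4416, -0.2699,  0.1495]), array([ 7.593e-01,  1.297e-01, -1.000e-04])]
floor fit [0. 0. 0.] 0
(array([0., 0.]), array([0., 0.]), 0.0)
side scoop_lip [array([ 0.4272, -0.1688,  0.0545]), array([ 0.675 , -0.0656,  0.0161])]
side scoop_grip [array([ 0.4333, -0.2703,  0.1519])]
floor fit [-0.00527821 -0.0107297   0.05665633] 196
(array([ 433.2, -201.3]), array([122.1,  61.1]), 3.66)
```

```bash
cat > feet.py <<'E'
from h import *
C=np.array([.635,-.1235]); YA=np.radians(95.1)
def tf(P,C=C,ya=YA):
    d=P[...,:2]-C; c,s=np.cos(ya),np.sin(ya)
    return np.stack([d[...,0]*c+d[...,1]*s,-d[...,0]*s+d[...,1]*c],-1)
def wall(X):
    t=tf(X)*1000; z=X[...,2]
    for nm,sel in [("+y",(abs(t[...,0])<108)&(abs(t[...,1]-68)<8)&(z>.030)&(z<.04)),("-y",(abs(t[...,0])<108)&(abs(t[...,1]+68)<8)&(z>.030)&(z<.04)),("+x",(abs(t[...,1])<58)&(abs(t[...,0]-118)<8)&(z>.030)&(z<.04)),("-x",(abs(t[...,1])<58)&(abs(t[...,0]+118)<8)&(z>.014)&(z<.021))]:
        a,b=(t[sel][:,0],t[sel][:,1]) if nm[1]=='y' else (t[sel][:,1],t[sel][:,0])
        if len(a)>5: print(nm,len(a),"mean",b.mean().round(1),"rng",b.min().round(1),b.max().round(1),"slope deg",np.degrees(np.polyfit(a,b,1)[0]).round(2))
def feet(p):
    X=cloud(p); hsv=cv2.cvtColor(p["img"],cv2.COLOR_RGB2HSV); t=tf(X)*1000
    m=((X[...,2]>.014)&(X[...,2]<.034)&(abs(t[...,0])<114)&(abs(t[...,1])<64)).astype(np.uint8)
    return X,t,m
if __name__=="__main__":
    for n in("top","side"):
        p=snap(n); X,t,m=feet(p); print(n); wall(X)
        if n=="top":
            from scipy import ndimage as nd
            g=np.where((m>0)&(X[...,2]>.022),1,0); d=nd.distance_transform_edt(g); l,k=nd.label(d>1.5)
            for i in range(1,k+1): print(np.round(np.nanmean(t[l==i],0)),round(float(np.nanmedian(X[l==i][:,2])),4),(l==i).sum())
E
python3 feet.py
```

```text
top
+y 97 mean 66.1 rng 62.9 69.6 slope deg 1.02
-y 101 mean -68.2 rng -70.8 -65.7 slope deg 0.06
+x 55 mean 118.3 rng 116.2 120.4 slope deg 0.05
-x 50 mean -117.8 rng -120.4 -115.0 slope deg -0.25
[ 10. -45.] 0.0294 22
[ 58. -55.] 0.0287 1
[ 48. -54.] 0.0339 1
[ 45. -51.] 0.0296 1
[ 98. -41.] 0.0307 29
[ 44. -38.] 0.0286 10
[ 65. -41.] 0.0286 4
[ 89. -44.] 0.0285 2
[ 84. -41.] 0.0281 2
[  9. -28.] 0.0252 2
[  8. -14.] 0.0285 2
[ 3. -8.] 0.0317 5
[-2. -1.] 0.0327 3
[ 92. -10.] 0.0294 9
[12.  6.] 0.0318 10
[61. -5.] 0.0292 1
[108.  -7.] 0.0285 1
[65. -2.] 0.0317 1
[51. -1.] 0.033 1
[40.  3.] 0.0301 3
[84. -1.] 0.0263 2
[53. 12.] 0.028 4
[98. 11.] 0.029 5
[16. 37.] 0.0316 13
[53. 29.] 0.0297 2
[-2. 38.] 0.0285 4
[46. 44.] 0.0296 26
[67. 41.] 0.0317 2
[ 7. 51.] 0.0294 11
[-2. 49.] 0.0334 1
[62. 47.] 0.0304 4
side
+y 49 mean 63.5 rng 60.7 65.7 slope deg 0.02
-y 52 mean -72.4 rng -75.7 -69.0 slope deg 0.14
+x 56 mean 119.6 rng 111.4 124.2 slope deg 0.7
-x 36 mean -114.6 rng -118.3 -110.0 slope deg 0.15
```

```bash
python3 - <<'E'
from h import *
plan(.6495,-.2565,.142,95.3)
E
```

```text
t 5.75 tcp [ 0.4363 -0.2704  0.1389] yaw 94.05 shift [-0.0012  0.2137 -0.0032] spin -1.25 F [ 0.3  0.6 -1.5] g 0.237 78.5 tz [-0.001  0.001 -1.   ] q7 [ 0.72  0.33 -0.35  1.99  0.15  0.84  0.37]
```

Call:
send_rows --deltas "0 0.025 -0.004 -1.2; 0 0.07 -0.004 -1.2; 0 0.12 -0.004 -1.2; 0 0.165 -0.004 -1.2; -0.002 0.2 -0.004 -1.2" --force 120

```text
t: 6.25
eef_pos: [0.6389, -0.2572, 0.143]
tool_rot: [-0.0, 0.673, 0.739, 0.001]
contact_force: [-0.7, 0.0, -1.5]
gripper_width: 0.231
grasp_force: 117.5
```

Call:
send_rows --deltas "0 0.013 0 0; 0 0.013 0.01 0; 0 0.013 0.02 0; 0 0.013 0.02 0; 0 0.013 0.02 0"

```text
t: 6.75
eef_pos: [0.6474, -0.2579, 0.1227]
tool_rot: [-0.001, 0.674, 0.738, -0.001]
contact_force: [0.1, 0.2, -1.3]
gripper_width: 0.23
grasp_force: 117.7
```

```bash
python3 - <<'E'
from h import *
import feet
for i in range(2): plan(.6495,-.2565,.089,95.3); bot.read_camera("top")
for n in("top","side"):
    p=snap(n); X=cloud(p)
    cv2.imwrite(f"pics/a_{n}.png",cv2.resize(p["img"][140:260,310:470,::-1] if n=="top" else p["img"][150:250,280:440,::-1],None,fx=5,fy=5,interpolation=cv2.INTER_CUBIC))
    P=pts(p,"scoop_grip",X,.0,.075); t=feet.tf(P,np.array([.6375,-.1225]))*1000
    t=t[(t[:,0]>-105)&(t[:,0]<-10)]
    print(n,cv2.minAreaRect(t.astype(np.float32)),len(t))
    feet.wall(X)
E
```

```text
t 6.75 tcp [ 0.6474 -0.2579  0.1227] yaw 95.18 shift [0.0012 0.0022 0.0337] spin -0.12 F [ 0.1  0.2 -1.3] g 0.23 117.7 tz [-0.002  0.    -1.   ] q7 [ 0.51  0.62 -0.32  1.56  0.22  1.    0.21]
t 6.8 tcp [ 0.6481 -0.2579  0.1234] yaw 95.19 shift [0.0013 0.0016 0.0344] spin -0.11 F [ 0.7  0.6 -1.6] g 0.229 117.7 tz [-0.001 -0.    -1.   ] q7 [ 0.51  0.62 -0.32  1.56  0.22  1.    0.21]
top ((-67.82749938964844, 2.497852325439453), (57.264766693115234, 118.0428237915039), 1.0805871486663818) 905
+y 85 mean 65.9 rng 62.8 69.6 slope deg 1.1
-y 102 mean -68.1 rng -70.7 -61.3 slope deg -0.01
+x 55 mean 118.3 rng 116.2 120.4 slope deg 0.04
-x 43 mean -117.7 rng -120.1 -115.3 slope deg -0.22
side ((-66.95832061767578, -2.3512840270996094), (123.78760528564453, 67.27228546142578), 87.7632064819336) 484
+y 52 mean 63.7 rng 61.0 65.9 slope deg 0.08
-y 42 mean -72.1 rng -75.1 -65.3 slope deg -0.0
+x 56 mean 120.4 rng 110.3 125.9 slope deg 0.07
```

View pics/a_top.png

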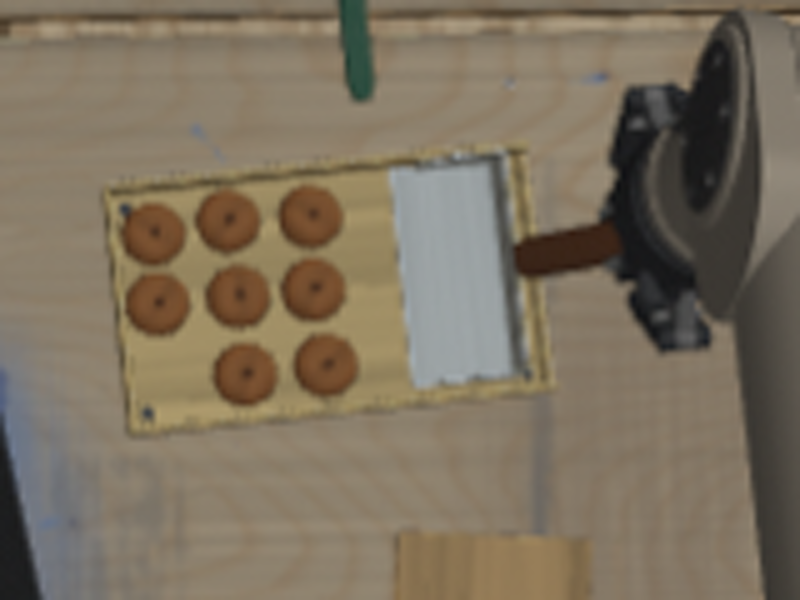

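Call:
send_rows --deltas "0 0 0.015 0; 0 0 0.026 0; 0 0 0.031 0; 0 0 0.033 0; 0 0 0.033 0"

```text
t: 7.55
eef_pos: [0.6489, -0.2573, 0.0898]
tool_rot: [-0.0, 0.674, 0.739, -0.0]
contact_force: [-0.9, 0.9, -1.5]
gripper_width: 0.227
grasp_force: 117.9
```

Call:
send_rows --deltas "0 0 0.001 0; 0 0 0.001 0; 0 0 0.001 0"

```text
t: 7.85
eef_pos: [0.6493, -0.2573, 0.0897]
tool_rot: [0.0, 0.674, 0.739, 0.0]
contact_force: [0.1, 0.3, -1.5]
gripper_width: 0.231
grasp_force: 117.9
```

Call:
send_rows --deltas "0 0 0.001 0; 0 0 0.001 0; 0 0 0.001 0"

```text
t: 8.15
eef_pos: [0.6493, -0.2575, 0.0888]
tool_rot: [0.0, 0.674, 0.739, 0.0]
contact_force: [-0.5, -1.7, 1.0]
gripper_width: 0.23
grasp_force: 118.1
```

Call:
send_rows --deltas "0 0 0.001 0; 0 0 0.001 0; 0 0 0.001 0"

```text
t: 8.45
eef_pos: [0.6493, -0.2579, 0.0885]
tool_rot: [0.001, 0.674, 0.739, -0.0]
contact_force: [-3.0, -0.5, 6.0]
gripper_width: 0.233
grasp_force: 118.8
```

Call:
send_rows --deltas "0.008 0 0 0; 0.016 0 0 0; 0.024 0 0 0; 0.032 0 0 0; 0.04 0 0 0"

```text
t: 8.95
eef_pos: [0.6465, -0.2189, 0.0887]
tool_rot: [0.002, 0.674, 0.738, -0.0]
contact_force: [0.8, -6.2, 8.0]
gripper_width: 0.226
grasp_force: 118.5
```

Call:
send_rows --deltas "0.006 0 0 0; 0.012 0 0 0; 0.018 0 0 0; 0.024 0 0 0; 0.03 0 0 0"

```text
t: 9.45
eef_pos: [0.6438, -0.189, 0.0887]
tool_rot: [0.002, 0.674, 0.738, 0.0]
contact_force: [1.1, -6.2, 6.6]
gripper_width: 0.233
grasp_force: 118.5
```

Call:
send_rows --deltas "0.003 0 0 0; 0.006 0 0 0; 0.009 0 0 0; 0.012 0 0 0; 0.015 0 0 0"

```text
t: 9.95
eef_pos: [0.6425, -0.1746, 0.0888]
tool_rot: [0.002, 0.674, 0.738, -0.0]
contact_force: [0.6, -5.2, 6.3]
gripper_width: 0.231
grasp_force: 118.5
```

```bash
cat >> h.py <<'E'
def crop(tag,x0,x1,y0,y1,cam="top",f=5):
    p=bot.read_camera(cam); cv2.imwrite(f"pics/{tag}.png",cv2.resize(p["img"][y0:y1,x0:x1,::-1],None,fx=f,fy=f,interpolation=cv2.INTER_CUBIC)); return p
E
python3 -c "
from h import *
crop('b1',320,440,155,240)"
```

```text
(no output)
```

View pics/b1.png

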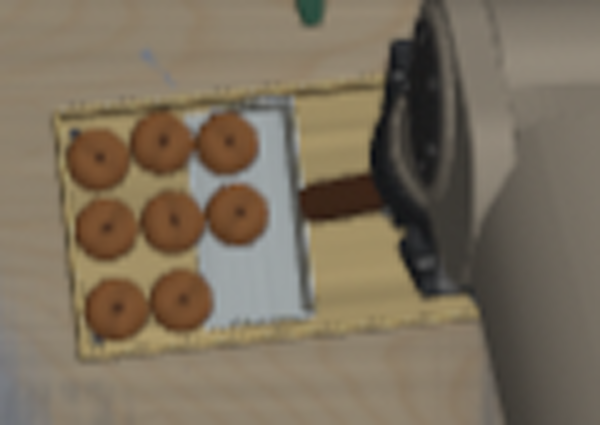

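Call:
send_rows --deltas "-0.002 0 0 0; -0.006 0 0 0; -0.011 0 0 0; -0.015 0 0 0; -0.017 0 0 0"

```text
t: 10.5
eef_pos: [0.6435, -0.1869, 0.0878]
tool_rot: [-0.001, 0.673, 0.739, 0.001]
contact_force: [-0.8, 3.9, 6.8]
gripper_width: 0.232
grasp_force: 117.7
```

Call:
send_rows --deltas "0 0 -0.004 0; 0 0 -0.014 0; 0 0 -0.028 0; 0 0 -0.042 0; 0 0 -0.052 0"

```text
t: 11.0
eef_pos: [0.6435, -0.1899, 0.1415]
tool_rot: [0.001, 0.674, 0.739, 0.0]
contact_force: [-0.3, -0.7, -2.4]
gripper_width: 0.228
grasp_force: 117.7
```

Call:
send_rows --deltas "0 0 -0.006 0; 0 0 -0.008 0; 0 0 -0.008 0; 0 0 -0.008 0"

```text
t: 11.4
eef_pos: [0.6424, -0.1896, 0.1468]
tool_rot: [-0.0, 0.674, 0.739, -0.0]
contact_force: [-0.6, -1.0, -2.2]
gripper_width: 0.229
grasp_force: 117.8
```

```bash
cat > look.py <<'E'
from h import *
import sys
p=snap("top"); X=cloud(p); hsv=cv2.cvtColor(p["img"],cv2.COLOR_RGB2HSV)
for q in ("pan","pan_post"): print(q,[np.round(d["xyz"],4) for d in bot.landmark_of(p,q)][:1])
P=pts(p,"pan",X,.03,.05)
plan(*(float(a) for a in sys.argv[1:5]))
c=cv2.minAreaRect((P[:,:2]*1000).astype(np.float32)); print(c)
E
python3 look.py .6 .23 .15 99.4; python3 -c "
from h import *
crop('b2',320,440,155,240)"
```

```text
pan [array([ 0.5518,  0.4011, -0.0038])]
pan_post [array([0.4409, 0.3826, 0.0506])]
t 11.6 tcp [ 0.6426 -0.1896  0.1468] yaw 95.24 shift [ 0.4217 -0.0041 -0.003 ] spin -4.16 F [-0.2 -0.7 -1.7] g 0.234 117.8 tz [-0.001  0.    -1.   ] q7 [ 0.43  0.56 -0.34  1.61  0.21  1.01  0.12]
((529.1824951171875, 395.9224548339844), (197.26904296875, 155.5826416015625), 9.137238502502441)
```

View pics/b2.png

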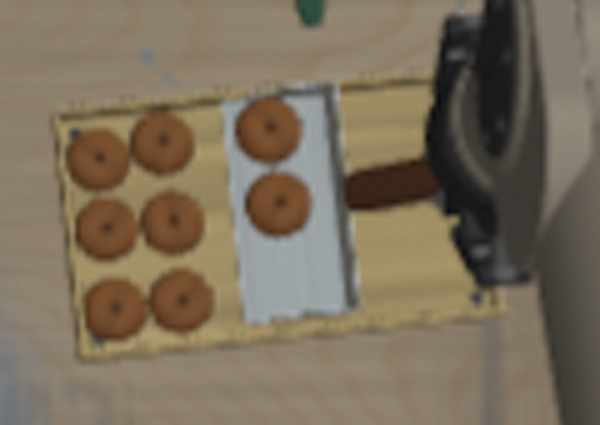

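Call:
send_rows --deltas "0.006 0 0 0; 0.020 -0.001 0 0; 0.045 -0.003 0 0; 0.080 -0.005 0 0; 0.120 -0.007 0 0"

```text
t: 12.15
eef_pos: [0.6244, -0.0693, 0.1475]
tool_rot: [0.0, 0.674, 0.738, 0.0]
contact_force: [0.4, -0.3, -1.7]
gripper_width: 0.235
grasp_force: 117.7
```

Call:
send_rows --deltas "0.045 -0.003 0 0; 0.090 -0.006 0 0; 0.135 -0.008 0 0; 0.180 -0.011 0 0; 0.222 -0.013 0 0"

```text
t: 12.65
eef_pos: [0.5901, 0.1528, 0.1477]
tool_rot: [-0.0, 0.673, 0.739, 0.0]
contact_force: [1.1, 0.4, -1.5]
gripper_width: 0.227
grasp_force: 117.9
```

Call:
send_rows --deltas "0.040 -0.002 0 0; 0.078 -0.005 0 0; 0.113 -0.007 0 0; 0.143 -0.009 0 0; 0.168 -0.010 0 0"

```text
t: 13.15
eef_pos: [0.5642, 0.3191, 0.1476]
tool_rot: [-0.001, 0.673, 0.74, 0.0]
contact_force: [0.2, 0.1, -1.5]
gripper_width: 0.231
grasp_force: 117.9
```

Call:
send_rows --deltas "0.020 -0.001 0 -1; 0.034 -0.002 0 -2; 0.041 -0.003 0 -3; 0.043 -0.003 0.004 -3.9; 0.043 -0.003 0.007 -3.9"

```text
t: 13.65
eef_pos: [0.5598, 0.357, 0.1398]
tool_rot: [0.0, 0.649, 0.761, -0.0]
contact_force: [0.0, -0.8, -1.1]
gripper_width: 0.232
grasp_force: 118.0
```

Call:
send_rows --deltas "0 0 0 0; 0 0 0 0; 0 0 0 0" --force 20

```text
t: 13.95
eef_pos: [0.5599, 0.3573, 0.1405]
tool_rot: [0.0, 0.649, 0.761, -0.0]
contact_force: [-0.1, 0.4, -2.0]
gripper_width: 0.226
grasp_force: 117.9
```

```bash
python3 look.py .56 .358 .14 99.1; python3 -c "
from h import *
crop('c1',100,260,170,290)"
```

```text
pan [array([ 0.5533,  0.3997, -0.0011])]
pan_post []
t 14.15 tcp [0.5596 0.3579 0.1406] yaw 99.13 shift [0.     0.0004 0.0006] spin 0.03 F [ 0.3  0.4 -1.7] g 0.226 117.9 tz [ 0.  0. -1.] q7 [-0.35  0.57 -0.45  1.63  0.28  1.01 -0.73]
((578.5760498046875, 330.5260009765625), (138.97161865234375, 41.395206451416016), 28.0969181060791)
```

View pics/c1.png

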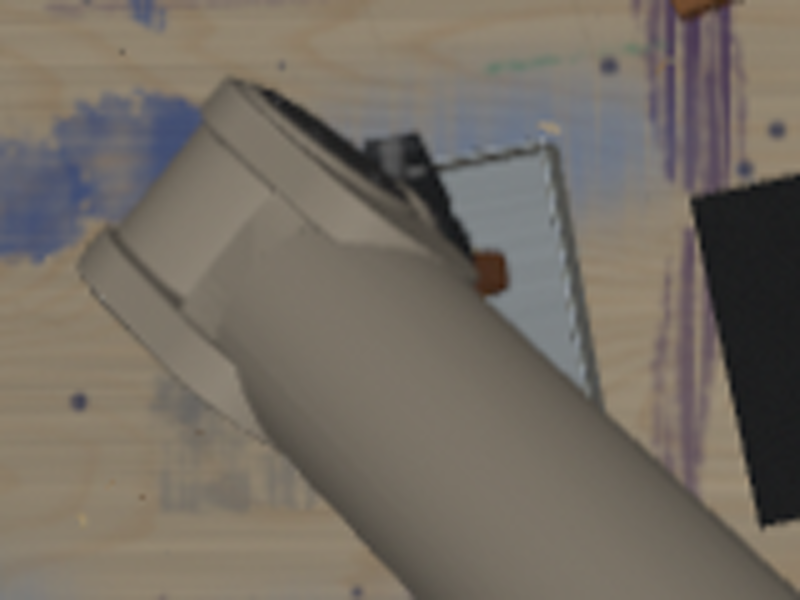

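Call:
send_rows --deltas "0 0 0 0; 0 0 0 0; 0 0 0 0" --force 20 --claw 0

```text
t: 14.5
eef_pos: [0.5595, 0.3581, 0.1404]
tool_rot: [0.0, 0.648, 0.761, 0.0]
contact_force: [0.2, 0.6, -2.3]
gripper_width: 0.232
grasp_force: 117.9
```

```bash
cat > tilt.py <<'E'
from h import *
p=snap("side"); X=cloud(p); o,t,M=st()
P=pts(p,"scoop_grip",X,.0,.3)
print("torque",np.round(o["torque"],2),"F",np.round(o["contact_force"],1),round(o["gripper_width"],3),round(o["grasp_force"],1))
d=(P-t)@M; d[:,2]*=-1   # x fwd, y, z up rel. TCP
d=d[(abs(d[:,0])<.15)&(abs(d[:,1])<.07)]
g=d[(d[:,2]<-.03)]
print("n",len(d),"fwd max",np.percentile(d[:,0],[2,50,98]).round(3),"z",np.percentile(d[:,2],[2,50,98]).round(3))
if len(g)>20:
    v=np.polyfit(g[:,0],g[:,2],1); print("slope deg",np.degrees(np.arctan(v[0])).round(1))
for q in ("scoop_lip","scoop_grip"):
    for e in bot.landmark_of(p,q)[:1]: 
        r=M.T@(np.array(e["xyz"])-t); print(q,np.round(r*[1,1,-1],3),round(e["confidence"],2))
for e in bot.masks_of(p,"foot_1_c")[:9]: print("foot",np.round(np.nanmedian(X[e["mask"]],0),3),round(e["confidence"],2),e["mask"].sum())
cv2.imwrite("pics/tilt.png",cv2.resize(p["img"][190:350,200:360,::-1],None,fx=3.5,fy=3.5,interpolation=cv2.INTER_CUBIC))
E
python3 tilt.py
```

```text
torque [-0.09 -0.01  0.01] F [-0.3 -0.3 -1.4] 0.232 117.9
n 1509 fwd max [-0.002  0.045  0.099] z [-0.11  -0.067  0.025]
slope deg -8.5
scoop_lip [ 0.104 -0.    -0.083] 0.83
scoop_grip [ 0.002 -0.003  0.009] 0.56
foot [0.582 0.448 0.081] 0.66 190
```

Call:
send_rows --deltas "0 0 0 0; 0 0 0 0; 0 0 0 0" --force 20 --claw 0.2

```text
t: 15.05
eef_pos: [0.5595, 0.358, 0.1404]
tool_rot: [0.0, 0.648, 0.761, -0.0]
contact_force: [-0.7, 0.5, -1.6]
gripper_width: 0.232
grasp_force: 117.9
```

```bash
python3 tilt.py
```

```text
torque [-0.14  0.01 -0.02] F [ 0.1 -0.3 -1.7] 0.23 117.9
n 1382 fwd max [0.005 0.045 0.098] z [-0.085 -0.067  0.021]
slope deg -13.8
scoop_lip [ 0.102  0.003 -0.085] 0.95
scoop_grip [-0.142  0.16  -0.138] 0.53
foot [0.583 0.448 0.081] 0.55 209
```

Call:
send_rows --deltas "0 0 0 0; 0 0 0 0" --force 20 --claw 0.228

```text
t: 15.5
eef_pos: [0.5595, 0.3581, 0.1404]
tool_rot: [0.0, 0.648, 0.761, 0.0]
contact_force: [-0.1, 0.1, -1.7]
gripper_width: 0.236
grasp_force: 105.2
```

Call:
send_rows --deltas "0 0 0 0; 0 0 0 0" --force 20 --claw 0.231

```text
t: 15.7
eef_pos: [0.5595, 0.3581, 0.1404]
tool_rot: [0.0, 0.648, 0.761, -0.0]
contact_force: [0.2, -0.6, -2.1]
gripper_width: 0.236
grasp_force: 95.1
```

Call:
send_rows --deltas "0 0 0 0; 0 0 0 0" --force 20 --claw 0.248

```text
t: 15.9
eef_pos: [0.5595, 0.358, 0.1404]
tool_rot: [-0.0, 0.649, 0.761, -0.0]
contact_force: [-0.2, -0.3, -1.2]
gripper_width: 0.25
grasp_force: 35.1
```

Call:
send_rows --deltas "0 0 0 0; 0 0 0 0; 0 0 0 0" --force 20 --claw 0.252

```text
t: 16.2
eef_pos: [0.5595, 0.3581, 0.1404]
tool_rot: [0.0, 0.649, 0.761, 0.0]
contact_force: [0.1, 0.1, -1.8]
gripper_width: 0.257
grasp_force: 21.1
```

```bash
python3 tilt.py
```

```text
torque [-0.14  0.01  0.  ] F [-0.1 -0.2 -2.6] 0.256 21.1
n 1309 fwd max [0.001 0.044 0.097] z [-0.084 -0.065  0.031]
slope deg -17.5
scoop_lip [ 0.102  0.002 -0.084] 0.96
scoop_grip [ 0.001 -0.002  0.012] 0.6
foot [0.582 0.448 0.08 ] 0.56 218
```

Call:
send_rows --deltas "0 0 0 0; 0 0 0 0; 0 0 0 0" --force 20 --claw 0.254

```text
t: 16.75
eef_pos: [0.5595, 0.3581, 0.1404]
tool_rot: [-0.0, 0.649, 0.761, 0.0]
contact_force: [0.1, 0.1, -2.3]
gripper_width: 0.249
grasp_force: 14.4
```

Call:
send_rows --deltas "0 0 0 0; 0 0 0 0; 0 0 0 0" --force 20 --claw 0.2555

```text
t: 17.05
eef_pos: [0.5595, 0.358, 0.1404]
tool_rot: [0.0, 0.648, 0.761, -0.0]
contact_force: [-0.0, -0.1, -3.0]
gripper_width: 0.254
grasp_force: 8.2
```

```bash
python3 tilt.py
```

```text
torque [-0.15 -0.02  0.02] F [ 0.4 -0.6 -2.4] 0.254 8.3
n 1285 fwd max [-0.001  0.024  0.07 ] z [-0.103 -0.078  0.032]
slope deg -25.0
scoop_lip [ 0.078 -0.002 -0.103] 0.97
scoop_grip [-0.005 -0.003  0.012] 0.62
foot [0.585 0.425 0.065] 0.49 161
```

Call:
send_rows --deltas "0 0 0 0; 0 0 0 0; 0 0 0 0" --force 20 --claw 0.256

```text
t: 17.6
eef_pos: [0.5595, 0.358, 0.1404]
tool_rot: [-0.0, 0.649, 0.761, 0.0]
contact_force: [0.2, 0.7, -0.8]
gripper_width: 0.257
grasp_force: 6.3
```

```bash
python3 tilt.py
```

```text
torque [-0.09 -0.01 -0.05] F [-0.2 -0.6 -2.4] 0.258 6.3
n 1234 fwd max [-0.001  0.022  0.067] z [-0.105 -0.079  0.033]
slope deg -30.4
scoop_lip [-0.427  0.01  -0.124] 0.52
scoop_grip [-0.006 -0.001  0.009] 0.85
foot [0.587 0.421 0.063] 0.45 194
foot [ 0.641 -0.133  0.008] 0.33 1400
```

View pics/tilt.png

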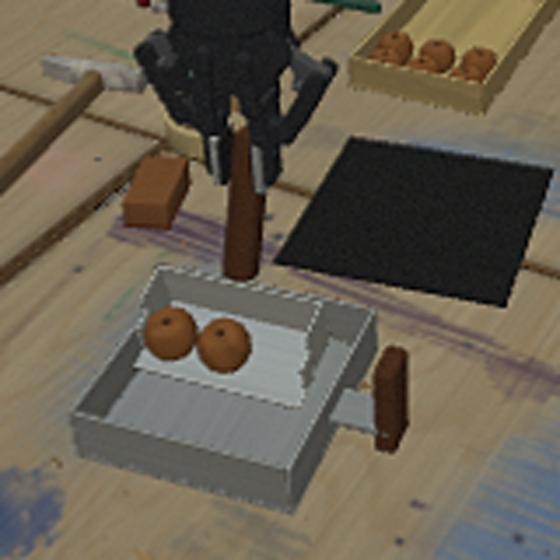

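Call:
send_rows --deltas "0 0 0 0; 0 0 0 0; 0 0 0 0" --force 20 --claw 0.2565

```text
t: 18.15
eef_pos: [0.5595, 0.358, 0.1404]
tool_rot: [0.0, 0.649, 0.761, -0.0]
contact_force: [-0.4, -1.0, -3.3]
gripper_width: 0.256
grasp_force: 4.4
```

Call:
send_rows --deltas "0 0 0 0; 0 0 0 0; 0 0 0 0" --force 20 --claw 0.2568

```text
t: 18.45
eef_pos: [0.5595, 0.3581, 0.1404]
tool_rot: [-0.0, 0.649, 0.761, 0.0]
contact_force: [-0.3, 0.2, -2.5]
gripper_width: 0.256
grasp_force: 3.2
```

```bash
python3 tilt.py
```

```text
torque [ 0.03  0.02 -0.01] F [ 0.6  0.2 -2.7] 0.259 3.2Traceback (most recent call last):
  File "tilt.py", line 5, in <module>
    d=(P-t)@M; d[:,2]*=-1   # x fwd, y, z up rel. TCP
       ~^~
TypeError: unsupported operand type(s) for -: 'NoneType' and 'float'
```

Call:
send_rows --deltas "0 0 0 0; 0 0 0 0; 0 0 0 0" --force 40 --claw 0

```text
t: 18.85
eef_pos: [0.5595, 0.3581, 0.1405]
tool_rot: [0.0, 0.648, 0.761, 0.0]
contact_force: [0.4, -0.3, -2.2]
gripper_width: 0.255
grasp_force: 40.3
```

```bash
python3 -c "
from h import *
p=snap('side');print([np.round(d['xyz'],3) for d in bot.landmark_of(p,'scoop_lip')[:1]],[np.round(d['xyz'],3) for d in bot.landmark_of(p,'foot_1_c')])
cv2.imwrite('pics/tilt2.png',cv2.resize(p['img'][190:350,200:360,::-1],None,fx=3.5,fy=3.5,interpolation=cv2.INTER_CUBIC))"
```

```text
[array([0.555, 0.389, 0.019])] [array([0.588, 0.449, 0.022])]
```

View pics/tilt2.png

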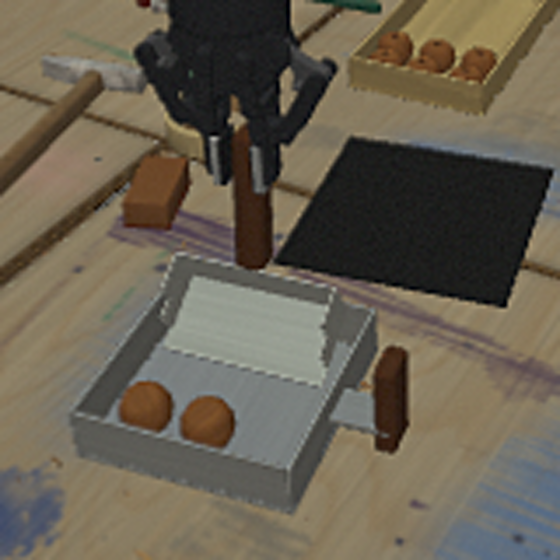

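Call:
send_rows --deltas "0 0 -0.025 0; 0 0 -0.05 0; -0.04 -0.001 -0.05 0; -0.085 -0.002 -0.05 0; -0.13 -0.002 -0.05 0"

```text
t: 19.5
eef_pos: [0.5781, 0.2284, 0.1907]
tool_rot: [0.0, 0.648, 0.762, 0.0]
contact_force: [0.9, -0.5, -1.7]
gripper_width: 0.248
grasp_force: 40.3
```

Call:
send_rows --deltas "-0.048 0 0 0; -0.096 -0.001 0 0; -0.144 -0.002 0 0; -0.192 -0.003 0 0; -0.24 -0.004 0 0"

```text
t: 20.0
eef_pos: [0.6124, -0.0101, 0.1907]
tool_rot: [0.0, 0.648, 0.761, 0.0]
contact_force: [1.3, 0.0, -2.7]
gripper_width: 0.253
grasp_force: 40.3
```

Call:
send_rows --deltas "-0.048 0 0 0; -0.096 -0.001 0 0; -0.144 -0.002 0 0; -0.192 -0.003 0 0; -0.235 -0.003 0 0"

```text
t: 20.5
eef_pos: [0.6465, -0.2436, 0.1905]
tool_rot: [0.0, 0.649, 0.761, -0.0]
contact_force: [0.9, 0.0, -1.4]
gripper_width: 0.25
grasp_force: 40.3
```

Call:
send_rows --deltas "-0.017 0 0 2; -0.017 0 0 3.9; -0.017 0 0 3.9; -0.017 0 0 3.9" --force 20 --claw 0.252

```text
t: 20.9
eef_pos: [0.6498, -0.2546, 0.1905]
tool_rot: [-0.0, 0.673, 0.74, 0.001]
contact_force: [1.1, 0.4, -0.8]
gripper_width: 0.252
grasp_force: 23.2
```

```bash
python3 -c "
from h import *
plan(.6493,-.2577,.0885,95.2)
p=snap('side');print([np.round(d['xyz'],3) for d in bot.landmark_of(p,'scoop_lip')[:1]])
p=snap('top');print([np.round(d['xyz'],3) for d in bot.landmark_of(p,'scoop_lip')[:1]])
plan(.6493,-.2577,.0885,95.2)
"
```

```text
t 20.9 tcp [ 0.6498 -0.2546  0.1905] yaw 95.45 shift [-0.0031 -0.0008  0.102 ] spin 0.25 F [ 1.1  0.4 -0.8] g 0.252 23.2 tz [ 0.     0.001 -1.   ] q7 [ 0.49  0.56 -0.31  1.5   0.18  1.11  0.24]
[array([ 0.647, -0.22 ,  0.069])]
[array([ 0.648, -0.223,  0.067])]
t 21.1 tcp [ 0.6497 -0.256   0.1906] yaw 95.37 shift [-0.0017 -0.0005  0.1021] spin 0.17 F [ 0.5  0.6 -1.5] g 0.251 23.2 tz [ 0.  0. -1.] q7 [ 0.49  0.56 -0.31  1.5   0.18  1.11  0.24]
```

Call:
send_rows --deltas "-0.001 0 0.04 0; -0.001 0 0.058 0; -0.001 0 0.066 0; -0.001 0 0.072 0; -0.001 0 0.078 0"

```text
t: 21.6
eef_pos: [0.6532, -0.2636, 0.1202]
tool_rot: [0.007, 0.675, 0.738, -0.0]
contact_force: [-7.8, -8.0, 39.5]
gripper_width: 0.252
grasp_force: 33.7
```

Call:
send_rows --deltas "0 0 0.005 0; 0 0 0.01 0; 0 0 0.014 0; 0 0 0.018 0; 0 0 0.021 0"

```text
t: 22.1
eef_pos: [0.654, -0.2675, 0.1013]
tool_rot: [0.009, 0.676, 0.737, -0.001]
contact_force: [-6.2, -9.4, 31.9]
gripper_width: 0.256
grasp_force: 25.5
```

Call:
send_rows --deltas "0 0 0.001 0; 0 0 0.002 0; 0 0 0.003 0; 0 0 0.003 0"

```text
t: 22.5
eef_pos: [0.6533, -0.264, 0.0951]
tool_rot: [0.007, 0.675, 0.738, 0.0]
contact_force: [-2.7, -7.1, 22.9]
gripper_width: 0.257
grasp_force: 17.3
```

Call:
send_rows --deltas "0 0 0 0; 0 0 0 0" --force 100 --claw 0

```text
t: 22.7
eef_pos: [0.6533, -0.264, 0.0955]
tool_rot: [0.007, 0.675, 0.738, 0.0]
contact_force: [-3.7, -7.3, 24.9]
gripper_width: 0.226
grasp_force: 97.2
```

```bash
python3 tilt.py
```

```text
torque [-1.63  1.03  0.1 ] F [-4.  -6.2 25.2] 0.227 97.2
n 500 fwd max [-0.003  0.01   0.051] z [-0.082 -0.068 -0.001]
slope deg -18.2
scoop_lip [ 0.056 -0.004 -0.084] 0.7
scoop_grip [-0.023 -0.002  0.036] 0.55
foot [0.582 0.454 0.027] 0.49 183
```

Call:
send_rows --deltas "0 0 -0.004 0; 0 0 -0.007 0; 0 0 -0.008 0; 0 0 -0.008 0"

```text
t: 23.35
eef_pos: [0.6492, -0.2577, 0.0958]
tool_rot: [-0.001, 0.674, 0.739, -0.0]
contact_force: [0.8, 0.4, -1.7]
gripper_width: 0.224
grasp_force: 97.8
```

Call:
send_rows --deltas "0 0 0 0; 0 0 0 0; 0 0 0 0" --force 100 --claw 0.4

```text
t: 23.65
eef_pos: [0.6496, -0.2584, 0.0963]
tool_rot: [-0.0, 0.674, 0.739, 0.0]
contact_force: [-0.2, 0.7, 0.2]
gripper_width: 0.404
grasp_force: 0.0
```

```bash
cat > sc.py <<'E'
from h import *
plan(.6493,-.2577,.0885,95.2)
for n in("side","top"):
    p=snap(n); X=cloud(p)
    print(n,*[(q,np.round(d['xyz'],3),round(d["confidence"],2)) for q in("scoop_lip","scoop_grip") for d in bot.landmark_of(p,q)[:1]])
    P=pts(p,"scoop_grip",X,-.01,.2)
    if P is None: continue
    H=P[(P[:,2]>.06)&(P[:,2]<.15)]; B=P[P[:,2]<.047]
    for lo in (.065,.08,.095,.11,.125):
        Q=H[(H[:,2]>=lo)&(H[:,2]<lo+.015)]
        if len(Q)>3: print("  h",np.round(Q.mean(0),4),len(Q))
    if len(B)>20: print("  body",cv2.minAreaRect((B[:,:2]*1000).astype(np.float32)),"z",np.percentile(B[:,2],[5,50,95]).round(4))
E
python3 sc.py
```

```text
t 23.65 tcp [ 0.6496 -0.2584  0.0963] yaw 95.25 shift [ 0.0007 -0.0002  0.0078] spin 0.05 F [-0.2  0.7  0.2] g 0.404 0.0 tz [-0.  0. -1.] q7 [ 0.48  0.65 -0.29  1.57  0.21  0.95  0.22]
side ('scoop_lip', array([ 0.644, -0.211,  0.037]), 0.82) ('scoop_grip', array([ 0.652, -0.346,  0.068]), 0.95)
  h [ 0.6502 -0.3141  0.0683] 10
  body ((658.4579467773438, -258.56201171875), (114.28431701660156, 135.12611389160156), 44.70175552368164) z [0.0129 0.0275 0.0397]
top ('scoop_lip', array([ 0.642, -0.214,  0.034]), 0.91)
  body ((643.7866821289062, -245.5389404296875), (117.8429946899414, 64.28997802734375), 7.9366960525512695) z [0.0087 0.0208 0.0354]
```

Call:
send_rows --deltas "0 0 -0.02 0; 0 0 -0.04 0; -0.035 -0.002 -0.045 0; -0.07 -0.004 -0.045 0; -0.0875 -0.006 -0.045 0" --claw 0.7

```text
t: 24.55
eef_pos: [0.6507, -0.3505, 0.1417]
tool_rot: [0.001, 0.675, 0.737, -0.001]
contact_force: [0.1, -0.6, -0.7]
gripper_width: 0.7
grasp_force: 0.0
```

```bash
python3 sc.py
```

```text
t 24.55 tcp [ 0.6507 -0.3505  0.1417] yaw 95.04 shift [0.0927 0.0068 0.053 ] spin -0.16 F [ 0.1 -0.6 -0.7] g 0.7 0.0 tz [ 0.    -0.003 -1.   ] q7 [ 0.58  0.66 -0.28  1.43  0.2   1.07  0.36]
side ('scoop_lip', array([ 0.641, -0.208,  0.036]), 0.67) ('scoop_grip', array([ 0.652, -0.345,  0.072]), 0.83)
  h [ 0.6514 -0.3319  0.0725] 33
  h [ 0.6558 -0.3528  0.0861] 23
  body ((659.0512084960938, -258.6326904296875), (117.9236068725586, 141.2014923095703), 44.73076629638672) z [0.0135 0.0269 0.0394]
top ('scoop_lip', array([ 0.642, -0.217,  0.028]), 0.81) ('scoop_grip', array([ 0.659, -0.347,  0.066]), 0.89)
  h [ 0.6499 -0.3274  0.072 ] 100
  h [ 0.6535 -0.3588  0.0866] 84
  h [ 0.6541 -0.3685  0.0954] 5
  body ((648.3870849609375, -282.38494873046875), (118.22010040283203, 138.49591064453125), 6.373841285705566) z [0.0081 0.0235 0.0397]
```

Call:
send_rows --deltas "0 0.001 0.03 0; 0 0.001 0.06 0; 0 0.001 0.08 0; 0 0.001 0.085 0; 0 0.001 0.085 0"

```text
t: 25.45
eef_pos: [0.6525, -0.345, 0.0559]
tool_rot: [-0.001, 0.674, 0.739, -0.0]
contact_force: [0.1, 1.2, 0.5]
gripper_width: 0.698
grasp_force: 0.0
```

Call:
send_rows --deltas "0 0 0 0; 0 0 0 0; 0 0 0 0; 0 0 0 0; 0 0 0 0" --force 60 --claw 0

```text
t: 25.95
eef_pos: [0.6536, -0.3466, 0.0581]
tool_rot: [0.001, 0.674, 0.739, 0.0]
contact_force: [0.1, -0.4, 6.0]
gripper_width: 0.236
grasp_force: 61.3
```

Call:
send_rows --deltas "0 0 -0.02 0; 0 0 -0.05 0; 0 0 -0.08 0; 0 0 -0.1 0; 0 0 -0.1 0"

```text
t: 26.45
eef_pos: [0.6543, -0.3468, 0.1599]
tool_rot: [0.003, 0.674, 0.739, 0.001]
contact_force: [0.1, 0.1, -1.5]
gripper_width: 0.238
grasp_force: 60.5
```

```bash
python3 sc.py
```

```text
t 26.45 tcp [ 0.6543 -0.3468  0.1599] yaw 95.23 shift [0.0894 0.0028 0.0712] spin 0.03 F [ 0.1  0.1 -1.5] g 0.238 60.5 tz [ 0.005 -0.002 -1.   ] q7 [ 0.58  0.65 -0.28  1.42  0.19  1.1   0.36]
side ('scoop_lip', array([0.742, 0.242, 0.   ]), 0.41) ('scoop_grip', array([ 0.655, -0.35 ,  0.174]), 0.8)
  h [ 0.6344 -0.2627  0.1087] 4
  h [ 0.652  -0.2625  0.1194] 117
  h [ 0.652  -0.2616  0.1326] 192
top ('scoop_lip', array([ 0.64 , -0.214,  0.127]), 0.58) ('scoop_grip', array([ 0.653, -0.345,  0.166]), 0.57)
  h [ 0.6463 -0.2587  0.106 ] 255
  h [ 0.6414 -0.2487  0.1178] 585
  h [ 0.6414 -0.255   0.1297] 293
```

Call:
send_rows --deltas "0 0 0 0; 0 0 0 0; 0 0 0 0" --force 20 --claw 0.2535

```text
t: 27.15
eef_pos: [0.6525, -0.346, 0.1563]
tool_rot: [-0.0, 0.674, 0.739, 0.0]
contact_force: [0.3, -0.2, -1.9]
gripper_width: 0.254
grasp_force: 10.2
```

Call:
send_rows --deltas "0 0 0 0; 0 0 0 0; 0 0 0 0" --force 20 --claw 0.2552

```text
t: 27.45
eef_pos: [0.6525, -0.3461, 0.1565]
tool_rot: [0.0, 0.674, 0.739, -0.0]
contact_force: [-0.4, -0.3, -1.3]
gripper_width: 0.254
grasp_force: 7.1
```

```bash
cat > ang.py <<'E'
from h import *
o,t,M=st(); G=t-.011*M[:,2]
print("t",round(o["t"],2),"tcp",np.round(t,4),"gf",round(o["grasp_force"],1),"w",round(o["gripper_width"],3),"F",np.round(o["contact_force"],1))
for n in("side","top"):
    p=snap(n)
    for q in("scoop_lip","scoop_grip"):
        for e in bot.landmark_of(p,q)[:1]:
            r=M.T@(np.array(e["xyz"])-G); print(n,q,"rel grasp",np.round(r*[1,1,-1],3),round(e["confidence"],2),"mouth-up deg",round(float(np.degrees(np.arctan2(-r[2],r[0])))+44.2,1) if q[-1]=='p' and q[6]=='l' else "")
E
python3 ang.py
```

```text
t 27.45 tcp [ 0.6525 -0.3461  0.1565] gf 7.1 w 0.254 F [-0.4 -0.3 -1.3]
side scoop_lip rel grasp [ 0.048  0.002 -0.122] 0.58 mouth-up deg -24.3
side scoop_grip rel grasp [-0.014 -0.002  0.003] 0.81 mouth-up deg 
top scoop_lip rel grasp [ 0.046 -0.    -0.127] 0.88 mouth-up deg -25.9
top scoop_grip rel grasp [-0.012 -0.    -0.004] 0.8 mouth-up deg
```

Call:
send_rows --deltas "0 0 0 0; 0 0 0 0; 0 0 -0.02 0; 0 0 -0.02 0; 0.02 0 -0.02 0" --force 40 --claw 0

```text
t: 28.25
eef_pos: [0.6503, -0.3301, 0.1767]
tool_rot: [0.002, 0.676, 0.737, -0.001]
contact_force: [-0.9, -0.9, -2.2]
gripper_width: 0.244
grasp_force: 39.8
```

Call:
send_rows --deltas "0.04 0.001 0 0; 0.08 0.003 0 0; 0.12 0.005 0 0; 0.137 0.005 0 0; 0.137 0.005 0.02 0"

```text
t: 28.75
eef_pos: [0.6458, -0.1847, 0.1591]
tool_rot: [0.002, 0.672, 0.741, 0.002]
contact_force: [1.1, -0.9, -1.6]
gripper_width: 0.247
grasp_force: 39.7
```

Call:
send_rows --deltas "0 0 0.015 0; 0 0 0.025 0; 0 0 0.031 0; 0 0 0.034 0; 0 0 0.034 0"

```text
t: 29.25
eef_pos: [0.6431, -0.1897, 0.1221]
tool_rot: [-0.0, 0.674, 0.738, -0.0]
contact_force: [-0.0, 0.3, -2.0]
gripper_width: 0.246
grasp_force: 39.7
```

```bash
python3 ang.py
```

```text
t 29.25 tcp [ 0.6431 -0.1897  0.1221] gf 39.7 w 0.246 F [-0.   0.3 -2. ]
side scoop_lip rel grasp [ 0.048 -0.001 -0.125] 0.74 mouth-up deg -24.7
side scoop_grip rel grasp [-0.014 -0.001 -0.001] 0.71 mouth-up deg 
top scoop_lip rel grasp [ 0.043  0.003 -0.127] 0.74 mouth-up deg -27.0
top scoop_grip rel grasp [-0.011  0.002 -0.003] 0.77 mouth-up deg
```

Call:
send_rows --deltas "0 0 0.002 0; 0 0 0.003 0; 0 0 0.003 0"

```text
t: 29.85
eef_pos: [0.643, -0.1892, 0.1191]
tool_rot: [-0.0, 0.674, 0.739, -0.0]
contact_force: [-0.1, 0.1, -1.4]
gripper_width: 0.244
grasp_force: 39.7
```

Call:
send_rows --deltas "0 0 0 0; 0 0 0 0; 0 0 0 0; 0 0 0 0; 0 0 0 0" --claw 0.55

```text
t: 30.35
eef_pos: [0.6433, -0.1893, 0.1195]
tool_rot: [0.0, 0.674, 0.739, 0.0]
contact_force: [-0.4, 1.3, -0.4]
gripper_width: 0.547
grasp_force: 0.0
```

```bash
python3 sc.py
```

```text
t 30.35 tcp [ 0.6433 -0.1893  0.1195] yaw 95.24 shift [-0.0687 -0.0003  0.031 ] spin 0.04 F [-0.4  1.3 -0.4] g 0.547 0.0 tz [ 0. -0. -1.] q7 [ 0.41  0.58 -0.31  1.63  0.21  0.96  0.12]
side ('scoop_lip', array([ 0.641, -0.161,  0.051]), 0.87) ('scoop_grip', array([ 0.651, -0.304,  0.038]), 0.82)
  body ((650.1402587890625, -244.31382751464844), (122.19383239746094, 162.30056762695312), 5.627208709716797) z [0.0108 0.0294 0.0458]
top ('scoop_lip', array([ 0.64 , -0.164,  0.045]), 0.65)
  body ((640.5643310546875, -189.83786010742188), (118.7586669921875, 45.53904724121094), 8.372464179992676) z [0.0057 0.0215 0.0431]
```

Call:
send_rows --deltas "0 0 -0.03 0; -0.03 0 -0.03 0; -0.075 -0.002 -0.03 0; -0.115 -0.003 -0.03 0; -0.115 -0.003 -0.03 0" --claw 0.7

```text
t: 31.25
eef_pos: [0.6486, -0.3134, 0.149]
tool_rot: [0.001, 0.678, 0.735, -0.002]
contact_force: [-0.4, -0.1, 0.0]
gripper_width: 0.701
grasp_force: 0.0
```

```bash
python3 sc.py; python3 - <<'E'
from h import *
for n in("side","top"):
    p=snap(n); X=cloud(p); P=pts(p,"scoop_grip",X,.0,.09)
    P=P[P[:,1]<-.25]
    for y in np.arange(-.36,-.25,.015):
        Q=P[(P[:,1]>=y)&(P[:,1]<y+.015)]
        if len(Q)>3: print(n,np.round(Q.mean(0),4),"xr",np.round(np.percentile(Q[:,0],[3,97]),4),"ztop",np.round(np.percentile(Q[:,2],95),4),len(Q))
E
```

```text
t 31.25 tcp [ 0.6486 -0.3134  0.149 ] yaw 94.68 shift [0.0558 0.0053 0.0602] spin -0.52 F [-0.4 -0.1  0. ] g 0.701 0.0 tz [-0.001 -0.005 -1.   ] q7 [ 0.55  0.63 -0.28  1.48  0.2   1.06  0.3 ]
side ('scoop_lip', array([ 0.641, -0.162,  0.048]), 0.96) ('scoop_grip', array([ 0.649, -0.302,  0.037]), 0.67)
  body ((651.6976928710938, -256.33795166015625), (124.28703308105469, 191.1853790283203), 4.8401336669921875) z [0.0091 0.0294 0.0455]
top ('scoop_lip', array([ 0.643, -0.163,  0.044]), 0.87) ('scoop_grip', array([ 0.654, -0.299,  0.036]), 0.82)
  body ((646.1678466796875, -245.8824462890625), (117.24746704101562, 156.65248107910156), 5.374122142791748) z [0.007  0.0236 0.0455]
side [ 0.6505 -0.3114  0.0492] xr [0.6477 0.6539] ztop 0.0527 6
side [ 0.6479 -0.2929  0.0461] xr [0.6441 0.6541] ztop 0.0512 12
side [ 0.6452 -0.2756  0.0436] xr [0.6417 0.6513] ztop 0.0479 8
side [ 0.6448 -0.2629  0.0395] xr [0.6414 0.6499] ztop 0.0457 9
side [ 0.6442 -0.2528  0.0385] xr [0.6403 0.6499] ztop 0.0443 5
top [ 0.6529 -0.3335  0.0482] xr [0.6441 0.662 ] ztop 0.0542 15
top [ 0.6524 -0.3224  0.0489] xr [0.6425 0.6625] ztop 0.0545 47
top [ 0.6503 -0.3076  0.0483] xr [0.6412 0.6615] ztop 0.0531 41
top [ 0.6487 -0.2924  0.0465] xr [0.6395 0.6572] ztop 0.0508 41
top [ 0.6462 -0.2773  0.0423] xr [0.6375 0.6551] ztop 0.0505 43
top [ 0.6448 -0.2632  0.0393] xr [0.6368 0.6552] ztop 0.047 40
top [ 0.6444 -0.2526  0.0419] xr [0.6362 0.6531] ztop 0.0458 15
```

Call:
send_rows --deltas "0 0 0.04 0; 0 0 0.08 0; 0 0 0.11 0; 0 0 0.122 0; 0 0 0.122 0"

```text
t: 32.35
eef_pos: [0.6495, -0.3035, 0.0256]
tool_rot: [-0.002, 0.674, 0.739, -0.001]
contact_force: [-0.2, -0.6, -1.0]
gripper_width: 0.698
grasp_force: 0.0
```

Call:
send_rows --deltas "0 0 0 0; 0 0 0 0; 0 0 0 0; 0 0 0 0; 0 0 0 0" --force 60 --claw 0

```text
t: 32.85
eef_pos: [0.652, -0.3049, 0.0288]
tool_rot: [0.002, 0.674, 0.739, 0.0]
contact_force: [1.7, -1.9, 2.3]
gripper_width: 0.23
grasp_force: 58.8
```

Call:
send_rows --deltas "0 0 -0.02 0; 0 0 -0.06 0; 0 0 -0.1 0; 0 0 -0.13 0; 0 0 -0.13 0"

```text
t: 33.35
eef_pos: [0.6532, -0.3049, 0.1629]
tool_rot: [0.004, 0.674, 0.739, 0.001]
contact_force: [0.6, 0.4, -1.4]
gripper_width: 0.229
grasp_force: 59.2
```

```bash
python3 ang.py
```

```text
t 33.35 tcp [ 0.6532 -0.3049  0.1629] gf 59.2 w 0.229 F [ 0.6  0.4 -1.4]
side scoop_lip rel grasp [0.146 0.002 0.004] 0.74 mouth-up deg 45.7
side scoop_grip rel grasp [ 0.003 -0.003 -0.002] 0.84 mouth-up deg 
top scoop_lip rel grasp [ 0.14   0.    -0.006] 0.68 mouth-up deg 41.8
top scoop_grip rel grasp [ 0.007  0.002 -0.009] 0.8 mouth-up deg
```

Call:
send_rows --deltas "0 0 0 0; 0 0 0 0; 0 0 0 0" --force 20 --claw 0.2515

```text
t: 33.95
eef_pos: [0.6505, -0.3037, 0.1569]
tool_rot: [-0.0, 0.674, 0.739, 0.0]
contact_force: [0.6, 0.4, -2.1]
gripper_width: 0.254
grasp_force: 10.0
```

```bash
python3 ang.py|grep -v grip
```

```text
t 33.95 tcp [ 0.6505 -0.3037  0.1569] gf 10.0 w 0.254 F [ 0.6  0.4 -2.1]
side scoop_lip rel grasp [ 0.076 -0.002 -0.114] 0.84 mouth-up deg -12.0
top scoop_lip rel grasp [-0.002 -0.    -0.143] 0.64 mouth-up deg -46.4
```

Call:
send_rows --deltas "0 0 0 0; 0 0 0 0; 0 0 0 0" --force 20 --claw 0.2525

```text
t: 34.55
eef_pos: [0.6507, -0.304, 0.1574]
tool_rot: [-0.0, 0.674, 0.739, 0.0]
contact_force: [0.9, 0.1, -0.9]
gripper_width: 0.254
grasp_force: 10.3
```

```bash
python3 ang.py|grep -v grip
```

```text
t 34.55 tcp [ 0.6507 -0.304   0.1574] gf 10.3 w 0.254 F [ 0.9  0.1 -0.9]
side scoop_lip rel grasp [ 0.003  0.001 -0.138] 0.8 mouth-up deg -44.6
top scoop_lip rel grasp [ 0.001  0.001 -0.144] 0.86 mouth-up deg -45.2
```

Call:
send_rows --deltas "0 0 -0.012 0; 0 0 -0.025 0; 0.015 0 -0.025 0; 0.035 0.001 -0.025 0; 0.06 0.001 -0.025 0"

```text
t: 35.35
eef_pos: [0.6459, -0.2422, 0.1823]
tool_rot: [-0.0, 0.674, 0.739, 0.0]
contact_force: [-0.1, -0.1, -1.8]
gripper_width: 0.251
grasp_force: 10.3
```

Call:
send_rows --deltas "0.03 0.001 0 0; 0.06 0.001 0 0; 0.09 0.002 0 0; 0.115 0.002 0 0; 0.135 0.003 0 0"

```text
t: 35.85
eef_pos: [0.6358, -0.1045, 0.1823]
tool_rot: [-0.001, 0.673, 0.74, 0.0]
contact_force: [-0.4, -1.0, -1.7]
gripper_width: 0.251
grasp_force: 10.3
```

Call:
send_rows --deltas "0.008 0 0 0; 0.009 0 0.015 0; 0.009 0 0.03 0; 0.009 0 0.038 0; 0.009 0 0.042 0"

```text
t: 36.35
eef_pos: [0.6348, -0.1019, 0.1381]
tool_rot: [-0.001, 0.675, 0.738, -0.001]
contact_force: [-0.9, 0.6, -1.3]
gripper_width: 0.255
grasp_force: 10.3
```

```bash
python3 ang.py
```

```text
t 36.35 tcp [ 0.6348 -0.1019  0.1381] gf 10.3 w 0.255 F [-0.9  0.6 -1.3]
side scoop_lip rel grasp [ 0.003 -0.001 -0.139] 0.78 mouth-up deg -44.8
side scoop_grip rel grasp [-0.025 -0.    -0.003] 0.68 mouth-up deg 
top scoop_lip rel grasp [-0.001  0.005 -0.141] 0.5 mouth-up deg -46.2
top scoop_grip rel grasp [-0.023  0.003 -0.005] 0.53 mouth-up deg
```

Call:
send_rows --deltas "0 0 0.005 0; -0.01 0 0.0065 0; -0.02 0 0.007 0; -0.03 0 0.008 0; -0.04 0 0.009 0"

```text
t: 37.15
eef_pos: [0.6399, -0.1419, 0.1316]
tool_rot: [0.0, 0.674, 0.738, 0.0]
contact_force: [-0.4, 1.0, -1.0]
gripper_width: 0.248
grasp_force: 10.2
```

```bash
python3 ang.py
```

```text
t 37.15 tcp [ 0.6399 -0.1419  0.1316] gf 10.2 w 0.248 F [-0.4  1.  -1. ]
side scoop_lip rel grasp [ 0.016 -0.002 -0.141] 0.92 mouth-up deg -39.4
side scoop_grip rel grasp [-0.022 -0.006 -0.003] 0.94 mouth-up deg 
top scoop_lip rel grasp [ 0.015  0.003 -0.143] 0.68 mouth-up deg -39.7
top scoop_grip rel grasp [-0.021  0.002 -0.006] 0.63 mouth-up deg
```

Call:
send_rows --deltas "-0.012 0 0.002 0; -0.024 0 0.004 0; -0.036 0 0.006 0; -0.048 0 0.008 0; -0.06 0 0.01 0"

```text
t: 37.95
eef_pos: [0.645, -0.2015, 0.1208]
tool_rot: [-0.0, 0.674, 0.738, -0.0]
contact_force: [0.6, 0.6, -0.8]
gripper_width: 0.252
grasp_force: 7.5
```

```bash
python3 ang.py
```

```text
t 37.95 tcp [ 0.645  -0.2015  0.1208] gf 7.5 w 0.252 F [ 0.6  0.6 -0.8]
side scoop_lip rel grasp [ 0.056  0.    -0.129] 0.77 mouth-up deg -22.5
side scoop_grip rel grasp [-0.016 -0.    -0.005] 0.67 mouth-up deg 
top scoop_lip rel grasp [ 0.052  0.002 -0.132] 0.65 mouth-up deg -24.4
top scoop_grip rel grasp [-0.014  0.001 -0.007] 0.89 mouth-up deg
```

Call:
send_rows --deltas "-0.008 0 0.005 0; -0.016 0 0.009 0; -0.024 0 0.013 0; -0.032 0 0.017 0; -0.04 0 0.021 0"

```text
t: 38.75
eef_pos: [0.6488, -0.2393, 0.0994]
tool_rot: [-0.001, 0.674, 0.739, 0.0]
contact_force: [0.1, -0.3, -1.7]
gripper_width: 0.255
grasp_force: 5.8
```

```bash
python3 ang.py
```

```text
t 38.75 tcp [ 0.6488 -0.2393  0.0994] gf 5.8 w 0.255 F [ 0.1 -0.3 -1.7]
side scoop_lip rel grasp [ 0.088 -0.001 -0.104] 0.81 mouth-up deg -5.5
side scoop_grip rel grasp [-0.013 -0.003 -0.007] 0.79 mouth-up deg 
top scoop_lip rel grasp [ 0.085  0.001 -0.113] 0.76 mouth-up deg -8.7
top scoop_grip rel grasp [-0.009  0.001 -0.01 ] 0.7 mouth-up deg
```

Call:
send_rows --deltas "0 0 0.001 0; 0 0 0.002 0; 0 0 0.003 0; 0 0 0.004 0; 0 0 0.005 0"

```text
t: 39.55
eef_pos: [0.6495, -0.2406, 0.0963]
tool_rot: [0.001, 0.674, 0.739, 0.0]
contact_force: [-2.7, -3.4, 8.0]
gripper_width: 0.25
grasp_force: 6.1
```

```bash
python3 ang.py
```

```text
t 39.55 tcp [ 0.6495 -0.2406  0.0963] gf 6.1 w 0.25 F [-2.7 -3.4  8. ]
side scoop_lip rel grasp [ 0.09  -0.    -0.102] 0.9 mouth-up deg -4.6
side scoop_grip rel grasp [-0.01  -0.002 -0.006] 0.73 mouth-up deg 
top scoop_lip rel grasp [ 0.088 -0.002 -0.106] 0.64 mouth-up deg -6.3
top scoop_grip rel grasp [-0.008  0.003 -0.009] 0.97 mouth-up deg
```

Call:
send_rows --deltas "0 0 -0.002 0; 0 0 -0.002 0; 0 0 -0.002 0" --claw 0.33

```text
t: 40.15
eef_pos: [0.6487, -0.2389, 0.0969]
tool_rot: [-0.001, 0.674, 0.739, 0.0]
contact_force: [0.6, 0.5, 1.0]
gripper_width: 0.33
grasp_force: 0.0
```

```bash
python3 ang.py
```

```text
t 40.15 tcp [ 0.6487 -0.2389  0.0969] gf 0.0 w 0.33 F [0.6 0.5 1. ]
side scoop_lip rel grasp [ 0.092 -0.002 -0.103] 0.89 mouth-up deg -3.9
side scoop_grip rel grasp [-0.011 -0.003 -0.007] 0.84 mouth-up deg 
top scoop_lip rel grasp [ 0.088 -0.    -0.108] 0.91 mouth-up deg -6.8
top scoop_grip rel grasp [-0.013  0.002 -0.01 ] 0.62 mouth-up deg
```

Call:
send_rows --deltas "-0.006 0 0.004 0; -0.011 0 0.0085 0; -0.011 0 0.0085 0"

```text
t: 40.75
eef_pos: [0.6489, -0.2525, 0.0878]
tool_rot: [-0.0, 0.675, 0.738, -0.001]
contact_force: [0.4, 0.1, -0.5]
gripper_width: 0.33
grasp_force: 0.0
```

Call:
send_rows --deltas "0 0 0 0; 0 0 0 0; 0 0 0 0; 0 0 0 0" --claw 0 --force 40

```text
t: 41.15
eef_pos: [0.6497, -0.2506, 0.0888]
tool_rot: [-0.0, 0.674, 0.739, 0.0]
contact_force: [-0.8, -0.4, -2.1]
gripper_width: 0.246
grasp_force: 39.7
```

```bash
python3 ang.py; python3 -c "
from h import *
plan(.6493,-.2577,.0885,95.2)"
```

```text
t 41.15 tcp [ 0.6497 -0.2506  0.0888] gf 39.7 w 0.246 F [-0.8 -0.4 -2.1]
side scoop_lip rel grasp [ 0.102 -0.002 -0.094] 0.68 mouth-up deg 1.5
side scoop_grip rel grasp [-0.001 -0.004 -0.001] 0.64 mouth-up deg 
top scoop_lip rel grasp [ 0.099  0.001 -0.096] 0.83 mouth-up deg 0.1
top scoop_grip rel grasp [-0.001  0.003 -0.002] 0.95 mouth-up deg 
t 41.45 tcp [ 0.6498 -0.2508  0.0889] yaw 95.25 shift [-0.0068 -0.0012  0.0004] spin 0.05 F [-0.4  0.2 -1.5] g 0.245 39.7 tz [ 0.  0. -1.] q7 [ 0.48  0.66 -0.3   1.58  0.22  0.94  0.2 ]
```

Call:
send_rows --deltas "0 0 0.001 0; 0.01 0 0.0015 0; 0.025 0 0.0015 0; 0.04 0 0.0015 0; 0.055 0 0.0015 0"

```text
t: 41.95
eef_pos: [0.6453, -0.1951, 0.0883]
tool_rot: [0.001, 0.674, 0.739, 0.0]
contact_force: [0.2, -4.2, 5.4]
gripper_width: 0.247
grasp_force: 40.6
```

Call:
send_rows --deltas "0.008 0 0 0; 0.016 0 0 0; 0.024 0 0 0; 0.032 0 0 0; 0.038 0 0 0"

```text
t: 42.45
eef_pos: [0.6418, -0.1574, 0.0883]
tool_rot: [0.001, 0.674, 0.739, 0.0]
contact_force: [0.9, -4.3, 5.8]
gripper_width: 0.248
grasp_force: 40.5
```

Call:
send_rows --deltas "0.005 0 0 0; 0.01 0 0 0; 0.015 0 0 0; 0.02 0 0 0; 0.022 0 0 0"

```text
t: 42.95
eef_pos: [0.6398, -0.1365, 0.0886]
tool_rot: [0.001, 0.674, 0.739, -0.0]
contact_force: [0.5, -8.5, 7.6]
gripper_width: 0.249
grasp_force: 40.8
```

```bash
python3 -c "
from h import *
crop('d1',320,440,155,240)"; python3 ang.py
```

```text
t 43.0 tcp [ 0.6398 -0.1366  0.0885] gf 40.5 w 0.248 F [ 0.9 -5.7  5.8]
side scoop_lip rel grasp [ 0.102  0.002 -0.095] 0.83 mouth-up deg 1.3
side scoop_grip rel grasp [-0.002 -0.001  0.001] 0.77 mouth-up deg 
top scoop_lip rel grasp [ 0.102  0.    -0.097] 0.93 mouth-up deg 0.6
top scoop_grip rel grasp [0.004 0.003 0.003] 0.76 mouth-up deg
```

View pics/d1.png

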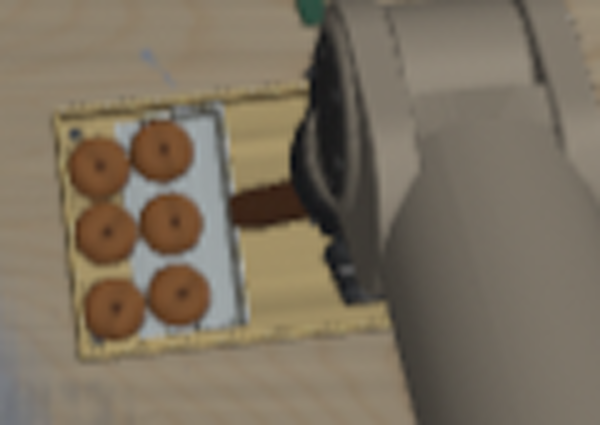

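Call:
send_rows --deltas "-0.002 0 0 0; -0.006 0 0 0; -0.011 0 0 0; -0.016 0 0 0; -0.018 0 0 0"

```text
t: 43.8
eef_pos: [0.6408, -0.1537, 0.0872]
tool_rot: [-0.001, 0.674, 0.739, 0.0]
contact_force: [0.3, 4.1, 2.8]
gripper_width: 0.251
grasp_force: 40.0
```

Call:
send_rows --deltas "0 0 -0.004 0; 0 0 -0.014 0; 0 0 -0.028 0; 0 0 -0.044 0; 0 0 -0.056 0"

```text
t: 44.3
eef_pos: [0.6417, -0.1546, 0.1457]
tool_rot: [0.001, 0.674, 0.739, 0.0]
contact_force: [-0.1, 0.3, -1.8]
gripper_width: 0.251
grasp_force: 39.6
```

Call:
send_rows --deltas "0 0 -0.005 0; 0 0 -0.006 0; 0.006 0 -0.006 0; 0.020 -0.001 -0.006 0; 0.045 -0.003 -0.006 0"

```text
t: 44.8
eef_pos: [0.6331, -0.1103, 0.1484]
tool_rot: [-0.0, 0.675, 0.738, -0.001]
contact_force: [0.5, 1.4, -1.9]
gripper_width: 0.25
grasp_force: 39.5
```

Call:
send_rows --deltas "0.035 -0.002 0 0; 0.075 -0.005 0 0; 0.115 -0.008 0 0; 0.155 -0.010 0 0; 0.195 -0.013 0 0"

```text
t: 45.3
eef_pos: [0.6016, 0.0862, 0.1489]
tool_rot: [-0.001, 0.674, 0.739, -0.0]
contact_force: [0.1, 0.7, -2.0]
gripper_width: 0.247
grasp_force: 39.5
```

Call:
send_rows --deltas "0.04 -0.003 0 0; 0.08 -0.005 0 0; 0.12 -0.008 0 0; 0.158 -0.010 0 0; 0.193 -0.013 0 0"

```text
t: 45.8
eef_pos: [0.5704, 0.2774, 0.1488]
tool_rot: [-0.001, 0.673, 0.739, -0.0]
contact_force: [0.3, -0.2, -2.6]
gripper_width: 0.249
grasp_force: 39.6
```

Call:
send_rows --deltas "0.030 -0.002 0 -1; 0.054 -0.003 0 -2; 0.072 -0.005 0 -3; 0.082 -0.006 0.003 -3.9; 0.085 -0.006 0.006 -3.9"

```text
t: 46.3
eef_pos: [0.5578, 0.3594, 0.1429]
tool_rot: [-0.0, 0.648, 0.762, -0.0]
contact_force: [0.1, -0.6, -2.1]
gripper_width: 0.245
grasp_force: 39.6
```

```bash
python3 ang.py; python3 look.py .5598 .358 .1405 99.1
```

```text
t 46.3 tcp [0.5578 0.3594 0.1429] gf 39.6 w 0.245 F [ 0.1 -0.6 -2.1]
side scoop_lip rel grasp [ 0.104  0.002 -0.094] 0.61 mouth-up deg 2.0
side scoop_grip rel grasp [ 0.002 -0.001 -0.002] 0.83 mouth-up deg 
top scoop_lip rel grasp [-0.204 -0.05  -0.153] 0.41 mouth-up deg -98.9
top scoop_grip rel grasp [-0.004  0.005 -0.001] 0.55 mouth-up deg 
pan [array([ 0.5509,  0.4016, -0.0014])]
pan_post [array([ 0.6646, -0.0264,  0.0198])]
t 46.8 tcp [0.5591 0.3578 0.1436] yaw 99.1 shift [0.0001 0.0008 0.0031] spin -0.0 F [-0.9 -0.7 -2.4] g 0.252 39.6 tz [ 0. -0. -1.] q7 [-0.36  0.57 -0.43  1.63  0.27  1.01 -0.72]
((575.0344848632812, 329.82733154296875), (147.36814880371094, 42.65065002441406), 28.2482967376709)
```

Call:
send_rows --deltas "0 0 0 0; 0 0 0 0" --force 20 --claw 0.25

```text
t: 47.0
eef_pos: [0.5588, 0.3583, 0.1435]
tool_rot: [0.0, 0.649, 0.761, 0.0]
contact_force: [-0.1, 0.3, -2.4]
gripper_width: 0.252
grasp_force: 27.4
```

Call:
send_rows --deltas "0 0 0 0; 0 0 0 0" --claw 0.2525

```text
t: 47.2
eef_pos: [0.5587, 0.3584, 0.1434]
tool_rot: [0.0, 0.648, 0.761, -0.0]
contact_force: [-0.4, 0.5, -2.3]
gripper_width: 0.254
grasp_force: 18.4
```

Call:
send_rows --deltas "0 0 0 0; 0 0 0 0" --claw 0.254

```text
t: 47.4
eef_pos: [0.5588, 0.3583, 0.1434]
tool_rot: [0.0, 0.648, 0.761, -0.0]
contact_force: [-0.5, 0.3, -3.0]
gripper_width: 0.256
grasp_force: 12.9
```

Call:
send_rows --deltas "0 0 0 0; 0 0 0 0" --claw 0.255

```text
t: 47.6
eef_pos: [0.5588, 0.3584, 0.1434]
tool_rot: [0.0, 0.648, 0.761, 0.0]
contact_force: [0.5, 0.6, -2.1]
gripper_width: 0.25
grasp_force: 9.7
```

Call:
send_rows --deltas "0 0 0 0; 0 0 0 0" --claw 0.2555

```text
t: 47.8
eef_pos: [0.5588, 0.3583, 0.1434]
tool_rot: [0.0, 0.648, 0.761, -0.0]
contact_force: [-0.6, 0.6, -1.8]
gripper_width: 0.26
grasp_force: 8.4
```

```bash
python3 ang.py
```

```text
t 47.8 tcp [0.5588 0.3583 0.1434] gf 8.4 w 0.26 F [-0.6  0.6 -1.8]
side scoop_lip rel grasp [ 0.066 -0.001 -0.118] 0.81 mouth-up deg -16.8
side scoop_grip rel grasp [-0.006 -0.004 -0.001] 0.66 mouth-up deg 
top scoop_lip rel grasp [-0.008  0.001 -0.001] 0.64 mouth-up deg -131.5
top scoop_grip rel grasp [-0.006  0.004  0.   ] 0.7 mouth-up deg
```

Call:
send_rows --deltas "0 0 0 0; 0 0 0 0; 0 0 0 0" --claw 0.256

```text
t: 48.4
eef_pos: [0.5588, 0.3583, 0.1434]
tool_rot: [-0.0, 0.648, 0.761, -0.0]
contact_force: [-0.7, -0.6, -2.8]
gripper_width: 0.256
grasp_force: 6.4
```

```bash
python3 ang.py|grep side; python3 -c "
from h import *
p=snap('side'); print([(np.round(e['xyz'],3),round(e['confidence'],2)) for e in bot.landmark_of(p,'foot_1_c')])
cv2.imwrite('pics/e1.png',cv2.resize(p['img'][190:350,200:360,::-1],None,fx=3.5,fy=3.5,interpolation=cv2.INTER_CUBIC))"
```

```text
side scoop_lip rel grasp [ 0.061 -0.002 -0.12 ] 0.77 mouth-up deg -19.0
side scoop_grip rel grasp [-0.008 -0.001 -0.   ] 0.67 mouth-up deg 
[(array([0.585, 0.447, 0.017]), 0.49), (array([0.744, 0.242, 0.   ]), 0.22)]
```

Call:
send_rows --deltas "0 0 0 0; 0 0 0 0; 0 0 0 0" --claw 0.2564

```text
t: 49.1
eef_pos: [0.5588, 0.3583, 0.1434]
tool_rot: [0.0, 0.649, 0.761, -0.0]
contact_force: [0.7, -0.9, -3.3]
gripper_width: 0.256
grasp_force: 4.8
```

```bash
cat > brown.py <<'E'
from h import *
p=snap("side"); X=cloud(p); h=cv2.cvtColor(p["img"],cv2.COLOR_RGB2HSV)
m=(h[...,0]<18)&(h[...,1]>110)&(h[...,2]>40)&(X[...,0]>.46)&(X[...,0]<.65)&(X[...,1]>.31)&(X[...,1]<.5)&(X[...,2]>.008)&(X[...,2]<.1)
Q=X[m]; print("brown",len(Q),"hist z(10mm)",np.histogram(Q[:,2],np.arange(0,.11,.01))[0])
n,l,s,c=cv2.connectedComponentsWithStats(m.astype(np.uint8))
for i in range(1,n):
    if s[i,4]>25: print(s[i],np.round(np.nanmean(X[l==i],0),3))
E
python3 ang.py|grep side;python3 brown.py
```

```text
side scoop_lip rel grasp [ 0.045  0.001 -0.128] 0.64 mouth-up deg -26.4
side scoop_grip rel grasp [-0.011 -0.002 -0.001] 0.6 mouth-up deg 
brown 861 hist z(10mm) [  2  49 214  80 102 268 132   0   0  14]
[246 274  15  15 169] [0.59  0.399 0.055]
[261 278  15  15 170] [0.55  0.393 0.055]
[277 282  14  15 169] [0.511 0.388 0.055]
[236 299  15  14 164] [0.582 0.452 0.026]
[253 303  15  15 175] [0.54  0.445 0.026]
```

Call:
send_rows --deltas "0 0 0 0; 0 0 0 0; 0 0 0 0" --claw 0.2566

```text
t: 49.75
eef_pos: [0.5588, 0.3584, 0.1434]
tool_rot: [-0.0, 0.649, 0.761, 0.0]
contact_force: [-0.5, -0.0, -1.8]
gripper_width: 0.257
grasp_force: 4.0
```

```bash
python3 ang.py|grep side;python3 brown.py
```

```text
side scoop_lip rel grasp [ 0.04   0.003 -0.128] 0.83 mouth-up deg -28.3
side scoop_grip rel grasp [-0.012 -0.001 -0.001] 0.64 mouth-up deg 
brown 802 hist z(10mm) [  0  72 358 354   2   0   0   0   0  16]
[236 289  21  24 315] [0.584 0.437 0.028]
[253 292  29  30 471] [0.529 0.435 0.029]
```

Call:
send_rows --deltas "0 0 0 0; 0 0 -0.015 0; 0 0 -0.035 0; 0 0 -0.05 0; -0.02 0 -0.05 0" --claw 0.2545 --force 20

```text
t: 50.6
eef_pos: [0.5619, 0.3432, 0.1974]
tool_rot: [-0.0, 0.647, 0.763, 0.004]
contact_force: [1.3, 0.7, -0.3]
gripper_width: 0.267
grasp_force: 7.2
```

Call:
send_rows --deltas "-0.03 0 0 0; -0.07 0 0 0; -0.11 0.001 0 0; -0.15 0.001 0 0; -0.19 0.001 0 0"

```text
t: 51.1
eef_pos: [0.5932, 0.1482, 0.1936]
tool_rot: [0.0, 0.649, 0.761, -0.0]
contact_force: [-0.2, 0.0, -1.1]
gripper_width: 0.254
grasp_force: 7.2
```

Call:
send_rows --deltas "-0.04 0 0 0; -0.08 0 0 0; -0.12 0.001 0 0; -0.16 0.001 0 0; -0.195 0.001 0 0"

```text
t: 51.6
eef_pos: [0.6247, -0.045, 0.1936]
tool_rot: [0.0, 0.649, 0.761, -0.0]
contact_force: [0.1, 0.7, -2.5]
gripper_width: 0.253
grasp_force: 7.2
```

Call:
send_rows --deltas "-0.028 0 0 1; -0.046 0 0 2; -0.058 0.001 0 3; -0.062 0.001 0 3.85; -0.062 0.001 0 3.85"

```text
t: 52.1
eef_pos: [0.636, -0.1015, 0.1934]
tool_rot: [-0.0, 0.674, 0.739, 0.0]
contact_force: [-0.0, 0.6, -0.7]
gripper_width: 0.258
grasp_force: 7.2
```

```bash
python3 ang.py;python3 brown.py
```

```text
t 52.1 tcp [ 0.636  -0.1015  0.1934] gf 7.2 w 0.258 F [-0.   0.6 -0.7]
side scoop_lip rel grasp [ 0.038  0.002 -0.13 ] 0.64 mouth-up deg -29.4
side scoop_grip rel grasp [-0.011 -0.004 -0.   ] 0.9 mouth-up deg 
top scoop_lip rel grasp [ 0.038  0.002 -0.136] 0.64 mouth-up deg -30.3
top scoop_grip rel grasp [-0.009  0.006 -0.002] 0.57 mouth-up deg 
brown 801 hist z(10mm) [  0  82 412 305   2   0   0   0   0   0]
[236 289  21  24 312] [0.585 0.437 0.028]
[253 292  20  26 325] [0.542 0.43  0.028]
[268 308  15  14 164] [0.501 0.441 0.027]
```

Call:
send_rows --deltas "0 0 0.02 0; 0 0 0.045 0; 0 0 0.06 0; 0 0 0.064 0; -0.004 0 0.067 0"

```text
t: 52.95
eef_pos: [0.6365, -0.1054, 0.1264]
tool_rot: [-0.0, 0.673, 0.739, 0.0]
contact_force: [0.5, 0.0, -0.8]
gripper_width: 0.259
grasp_force: 7.2
```

Call:
send_rows --deltas "-0.012 0 0.003 0; -0.024 0 0.005 0; -0.036 0 0.007 0; -0.048 0 0.009 0; -0.06 0 0.012 0"

```text
t: 53.45
eef_pos: [0.6421, -0.1676, 0.1146]
tool_rot: [0.0, 0.674, 0.739, 0.0]
contact_force: [0.3, 0.2, -1.2]
gripper_width: 0.251
grasp_force: 6.9
```

```bash
python3 ang.py
```

```text
t 53.45 tcp [ 0.6421 -0.1676  0.1146] gf 6.9 w 0.251 F [ 0.3  0.2 -1.2]
side scoop_lip rel grasp [ 0.065 -0.001 -0.121] 0.91 mouth-up deg -17.7
side scoop_grip rel grasp [-0.004 -0.003  0.   ] 0.57 mouth-up deg 
top scoop_lip rel grasp [ 0.062 -0.    -0.125] 0.74 mouth-up deg -19.4
top scoop_grip rel grasp [-0.005  0.003 -0.005] 0.78 mouth-up deg
```

Call:
send_rows --deltas "-0.01 0 0.005 0; -0.02 0 0.010 0; -0.03 0 0.015 0; -0.04 0 0.019 0; -0.05 0 0.022 0"

```text
t: 54.25
eef_pos: [0.6462, -0.2159, 0.0914]
tool_rot: [-0.001, 0.674, 0.739, -0.0]
contact_force: [-0.1, 0.3, -0.6]
gripper_width: 0.257
grasp_force: 6.5
```

Call:
send_rows --deltas "-0.004 0 0.001 0; -0.008 0 0.002 0; -0.01 0 0.003 0; -0.01 0 0.004 0"

```text
t: 54.65
eef_pos: [0.6476, -0.2266, 0.0891]
tool_rot: [0.001, 0.674, 0.739, -0.0]
contact_force: [-1.9, -2.8, 6.2]
gripper_width: 0.258
grasp_force: 7.3
```

```bash
python3 ang.py
```

```text
t 54.65 tcp [ 0.6476 -0.2266  0.0891] gf 7.3 w 0.258 F [-1.9 -2.8  6.2]
side scoop_lip rel grasp [ 0.107  0.001 -0.092] 0.97 mouth-up deg 3.4
side scoop_grip rel grasp [ 0.    -0.005 -0.   ] 0.6 mouth-up deg 
top scoop_lip rel grasp [ 0.101  0.001 -0.098] 0.67 mouth-up deg 0.1
top scoop_grip rel grasp [ 0.004 -0.001 -0.003] 0.68 mouth-up deg
```

Call:
send_rows --deltas "0 0 0 0; 0 0 0 0; 0 0 0 0; 0.008 0 0 0; 0.02 0 0 0" --claw 0 --force 40

```text
t: 55.45
eef_pos: [0.6467, -0.2091, 0.0901]
tool_rot: [0.003, 0.675, 0.738, -0.0]
contact_force: [-0.0, -0.6, -1.3]
gripper_width: 0.247
grasp_force: 39.6
```

Call:
send_rows --deltas "0.012 0 0 0; 0.024 0 0 0; 0.036 0 0 0; 0.048 0 0 0; 0.06 0 0 0"

```text
t: 55.95
eef_pos: [0.6417, -0.1471, 0.0899]
tool_rot: [0.002, 0.674, 0.739, 0.0]
contact_force: [2.5, -4.2, 8.7]
gripper_width: 0.246
grasp_force: 41.3
```

Call:
send_rows --deltas "0.008 0 0 0; 0.016 0 0 0; 0.024 0 0 0; 0.03 0 0 0; 0.034 0 0 0"

```text
t: 56.45
eef_pos: [0.6392, -0.118, 0.0911]
tool_rot: [0.005, 0.674, 0.738, -0.001]
contact_force: [-0.8, -13.9, 10.7]
gripper_width: 0.25
grasp_force: 41.8
```

```bash
python3 ang.py; python3 -c "
from h import *
crop('f1',320,440,155,240)"
```

```text
t 56.45 tcp [ 0.6392 -0.118   0.0911] gf 41.8 w 0.25 F [ -0.8 -13.9  10.7]
side scoop_lip rel grasp [ 0.102 -0.001 -0.095] 0.7 mouth-up deg 1.3
side scoop_grip rel grasp [ 0.002 -0.004 -0.002] 0.61 mouth-up deg 
top scoop_lip rel grasp [ 0.105 -0.005 -0.102] 0.61 mouth-up deg -0.1
top scoop_grip rel grasp [ 0.003 -0.001 -0.005] 0.72 mouth-up deg
```

View pics/f1.png

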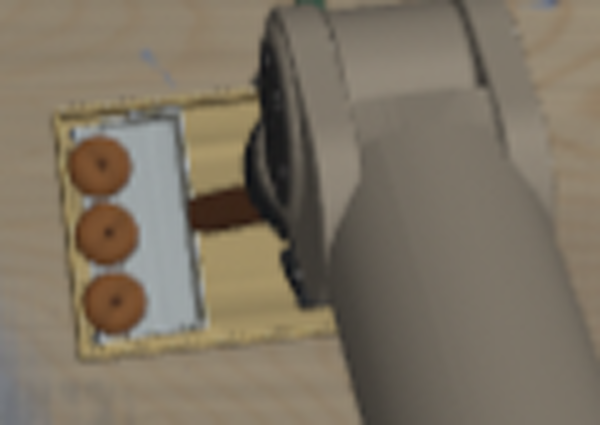

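Call:
send_rows --deltas "0.001 0 0 0; 0.002 0 0 0; 0.003 0 0 0; 0.003 0 0 0; 0.003 0 0 0"

```text
t: 57.3
eef_pos: [0.6381, -0.1111, 0.0899]
tool_rot: [0.002, 0.674, 0.739, 0.0]
contact_force: [0.3, -6.5, 8.5]
gripper_width: 0.25
grasp_force: 40.9
```

Call:
send_rows --deltas "-0.002 0 0 0; -0.004 0 0 0; -0.007 0 0 0; -0.011 0 0 0; -0.015 0 0 0"

```text
t: 57.8
eef_pos: [0.6381, -0.1224, 0.0883]
tool_rot: [-0.001, 0.673, 0.74, 0.001]
contact_force: [-0.1, 2.5, 0.9]
gripper_width: 0.242
grasp_force: 39.8
```

Call:
send_rows --deltas "-0.004 0 0 0; -0.006 0 -0.003 0; -0.006 0 -0.010 0; -0.006 0 -0.020 0; -0.006 0 -0.028 0"

```text
t: 58.3
eef_pos: [0.6385, -0.1307, 0.1173]
tool_rot: [0.0, 0.674, 0.739, -0.0]
contact_force: [0.4, 0.8, -1.1]
gripper_width: 0.245
grasp_force: 39.4
```

```bash
python3 ang.py; python3 - <<'E'
from h import *
import feet
for n in("side","top"):
    p=snap(n); X=cloud(p); h=cv2.cvtColor(p["img"],cv2.COLOR_RGB2HSV); t=feet.tf(X,np.array([.6375,-.1225]))
    m=(h[...,0]<18)&(h[...,1]>100)&(h[...,2]>40)&(abs(t[...,0])<.125)&(abs(t[...,1])<.08)&(X[...,2]>.008)&(X[...,2]<.12)
    k,l,s,c=cv2.connectedComponentsWithStats(m.astype(np.uint8))
    for i in range(1,k):
        if s[i,4]>20: print(n,s[i],np.round(np.nanmean(t[l==i],0),3),np.round(np.nanpercentile(X[l==i][:,2],90),3))
cv2.imwrite("pics/f2.png",cv2.resize(p["img"][155:240,320:440,::-1],None,fx=5,fy=5,interpolation=cv2.INTER_CUBIC))
E
```

```text
t 58.3 tcp [ 0.6385 -0.1307  0.1173] gf 39.4 w 0.245 F [ 0.4  0.8 -1.1]
side scoop_lip rel grasp [ 0.09  -0.042 -0.077] 0.74 mouth-up deg 3.8
side scoop_grip rel grasp [-0.    -0.005 -0.002] 0.66 mouth-up deg 
top scoop_lip rel grasp [ 0.103  0.001 -0.097] 0.75 mouth-up deg 1.0
top scoop_grip rel grasp [ 0.002  0.002 -0.001] 0.6 mouth-up deg 
side [325 174  10  15  87] [0.027 0.   ] 0.116
side [308 194  32  14 238] [0.092 0.005] 0.063
top [340 181  13  12 117] [ 0.082 -0.033] 0.064
top [364 191  14   9  92] [0.025 0.002] 0.117
top [341 195  13  12 121] [0.083 0.005] 0.064
top [343 209  13  12 119] [0.082 0.043] 0.064
```

Call:
send_rows --deltas "0 0 -0.006 0; 0 0 -0.016 0; 0 0 -0.026 0; 0 0 -0.031 0; 0 0 -0.031 0"

```text
t: 59.2
eef_pos: [0.6394, -0.1303, 0.149]
tool_rot: [0.001, 0.674, 0.739, 0.001]
contact_force: [0.4, 0.1, -2.4]
gripper_width: 0.249
grasp_force: 39.4
```

Call:
send_rows --deltas "0.04 -0.003 0 0; 0.08 -0.005 0 0; 0.12 -0.008 0 0; 0.16 -0.011 0 0; 0.198 -0.014 0 0"

```text
t: 59.7
eef_pos: [0.6056, 0.0675, 0.1473]
tool_rot: [-0.0, 0.674, 0.739, -0.0]
contact_force: [0.5, 0.3, -2.8]
gripper_width: 0.248
grasp_force: 39.4
```

Call:
send_rows --deltas "0.038 -0.003 0 0; 0.076 -0.005 0 0; 0.113 -0.008 0 0; 0.149 -0.010 0 0; 0.183 -0.013 0 0"

```text
t: 60.2
eef_pos: [0.5759, 0.2484, 0.1473]
tool_rot: [-0.0, 0.674, 0.739, -0.0]
contact_force: [0.4, -0.1, -2.3]
gripper_width: 0.25
grasp_force: 39.4
```

Call:
send_rows --deltas "0.032 -0.002 0 -1; 0.060 -0.004 0 -2; 0.080 -0.006 0 -3; 0.092 -0.007 0 -3.8; 0.097 -0.007 0.004 -3.8"

```text
t: 60.7
eef_pos: [0.5605, 0.3438, 0.1436]
tool_rot: [0.0, 0.648, 0.761, 0.0]
contact_force: [-0.1, 0.8, -2.3]
gripper_width: 0.249
grasp_force: 39.4
```

```bash
python3 ang.py;python3 brown.py;python3 look.py .561 .343 .144 99.1
```

```text
t 60.7 tcp [0.5605 0.3438 0.1436] gf 39.4 w 0.249 F [-0.1  0.8 -2.3]
side scoop_lip rel grasp [ 0.103 -0.001 -0.093] 0.58 mouth-up deg 2.1
side scoop_grip rel grasp [-0.001 -0.004  0.   ] 0.93 mouth-up deg 
top scoop_grip rel grasp [-0.004  0.004 -0.004] 0.5 mouth-up deg 
brown 1188 hist z(10mm) [  1  78 405 146   0   1  24 147 382   4]
[241 273  45  23 557] [0.545 0.42  0.082]
[236 294  21  19 232] [0.583 0.445 0.026]
[253 298  20  20 235] [0.541 0.438 0.026]
[268 308  15  14 164] [0.501 0.441 0.027]
pan []
pan_post []
t 61.25 tcp [0.5608 0.3423 0.1436] yaw 99.06 shift [ 0.0007  0.0003 -0.0004] spin -0.04 F [-0.8 -0.5 -2.9] g 0.25 39.4 tz [ 0. -0. -1.] q7 [-0.35  0.55 -0.41  1.65  0.25  1.   -0.69]
((585.2154541015625, 330.76251220703125), (121.04267883300781, 32.633018493652344), 26.246658325195312)
```

Call:
send_rows --deltas "0 0 0 0; 0 0 0 0" --force 20 --claw 0.25

```text
t: 61.45
eef_pos: [0.5606, 0.3427, 0.1435]
tool_rot: [0.0, 0.649, 0.761, 0.0]
contact_force: [1.1, 0.1, -2.6]
gripper_width: 0.251
grasp_force: 26.5
```

Call:
send_rows --deltas "0 0 0 0; 0 0 0 0" --claw 0.2525

```text
t: 61.65
eef_pos: [0.5606, 0.3427, 0.1434]
tool_rot: [0.0, 0.649, 0.761, 0.0]
contact_force: [0.5, 0.0, -2.5]
gripper_width: 0.252
grasp_force: 17.7
```

Call:
send_rows --deltas "0 0 0 0; 0 0 0 0" --claw 0.254

```text
t: 61.85
eef_pos: [0.5606, 0.3427, 0.1434]
tool_rot: [0.0, 0.649, 0.761, -0.0]
contact_force: [0.3, -0.1, -3.1]
gripper_width: 0.254
grasp_force: 12.4
```

Call:
send_rows --deltas "0 0 0 0; 0 0 0 0" --claw 0.255

```text
t: 62.05
eef_pos: [0.5605, 0.3428, 0.1434]
tool_rot: [-0.0, 0.649, 0.761, 0.0]
contact_force: [-0.3, 0.3, -2.5]
gripper_width: 0.258
grasp_force: 9.4
```

Call:
send_rows --deltas "0 0 0 0; 0 0 0 0" --claw 0.2555

```text
t: 62.25
eef_pos: [0.5607, 0.3428, 0.1436]
tool_rot: [0.0, 0.649, 0.761, 0.0]
contact_force: [0.1, 0.0, -2.1]
gripper_width: 0.257
grasp_force: 7.9
```

Call:
send_rows --deltas "0 0 0 0; 0 0 0 0" --claw 0.256

```text
t: 62.45
eef_pos: [0.5606, 0.3428, 0.1435]
tool_rot: [0.0, 0.649, 0.761, 0.0]
contact_force: [0.3, 0.4, -1.0]
gripper_width: 0.255
grasp_force: 6.0
```

Call:
send_rows --deltas "0 0 0 0; 0 0 0 0; 0 0 0 0" --claw 0.2564

```text
t: 62.75
eef_pos: [0.5606, 0.3427, 0.1435]
tool_rot: [0.0, 0.649, 0.761, 0.0]
contact_force: [-0.5, 0.6, -1.0]
gripper_width: 0.255
grasp_force: 4.6
```

```bash
python3 ang.py|grep -v top;python3 brown.py
```

```text
t 62.75 tcp [0.5606 0.3427 0.1435] gf 4.6 w 0.255 F [-0.5  0.6 -1. ]
side scoop_lip rel grasp [ 0.076  0.002 -0.113] 0.81 mouth-up deg -11.8
side scoop_grip rel grasp [-0.003 -0.003 -0.002] 0.79 mouth-up deg 
brown 1241 hist z(10mm) [  0  78 413 209   3  81 210 239   0   8]
[246 272  44  23 533] [0.548 0.397 0.067]
[236 292  21  21 265] [0.584 0.442 0.027]
[253 296  20  22 271] [0.541 0.435 0.027]
[268 308  15  14 164] [0.501 0.441 0.027]
```

Call:
send_rows --deltas "0 0 0 0; 0 0 0 0; 0 0 0 0" --claw 0.2567

```text
t: 63.4
eef_pos: [0.5606, 0.3427, 0.1434]
tool_rot: [0.0, 0.649, 0.761, 0.0]
contact_force: [0.2, 1.0, -0.8]
gripper_width: 0.253
grasp_force: 3.5
```

```bash
python3 ang.py|grep -v top;python3 brown.py
```

```text
t 63.4 tcp [0.5606 0.3427 0.1434] gf 3.5 w 0.253 F [ 0.2  1.  -0.8]
side scoop_lip rel grasp [ 0.075  0.002 -0.115] 0.57 mouth-up deg -12.6
side scoop_grip rel grasp [-0.003 -0.003 -0.005] 0.74 mouth-up deg 
brown 1231 hist z(10mm) [  0  75 409 214   2  74 212 240   0   5]
[246 272  44  23 528] [0.548 0.397 0.068]
[236 292  21  21 266] [0.584 0.442 0.027]
[253 296  20  22 266] [0.541 0.435 0.027]
[268 308  15  14 166] [0.501 0.441 0.027]
```

Call:
send_rows --deltas "-0.002 0 0 0; -0.006 0 0 0; -0.011 0 0 0; -0.016 0 0 0; -0.02 0 0 0" --claw 0.2562

```text
t: 64.25
eef_pos: [0.5641, 0.322, 0.1434]
tool_rot: [0.0, 0.649, 0.761, -0.0]
contact_force: [0.6, -0.7, -0.8]
gripper_width: 0.258
grasp_force: 3.4
```

Call:
send_rows --deltas "0 0 0 0; 0 0 0 0"

```text
t: 64.45
eef_pos: [0.5638, 0.3227, 0.1434]
tool_rot: [0.0, 0.649, 0.761, 0.0]
contact_force: [-0.2, -0.0, -1.4]
gripper_width: 0.259
grasp_force: 3.4
```

```bash
python3 ang.py|grep -v top;python3 brown.py
```

```text
t 64.45 tcp [0.5638 0.3227 0.1434] gf 3.4 w 0.259 F [-0.2 -0.  -1.4]
side scoop_lip rel grasp [ 0.078 -0.002 -0.114] 0.7 mouth-up deg -11.6
side scoop_grip rel grasp [-0.003 -0.004 -0.003] 0.78 mouth-up deg 
brown 1328 hist z(10mm) [  0  99 443 264   6  74 186 249   0   7]
[250 267  43  22 511] [0.551 0.38  0.068]
[236 287  23  26 317] [0.586 0.434 0.027]
[253 291  30  31 493] [0.529 0.431 0.027]
```

Call:
send_rows --deltas "-0.003 0 0 0; -0.007 0 0 0; -0.011 0 0 0; -0.015 0 0 0; -0.017 0 0 0"

```text
t: 65.3
eef_pos: [0.5666, 0.3056, 0.1434]
tool_rot: [-0.0, 0.649, 0.761, 0.0]
contact_force: [-1.1, 1.4, -0.7]
gripper_width: 0.259
grasp_force: 3.9
```

```bash
python3 ang.py|grep -v top;python3 brown.py
```

```text
t 65.3 tcp [0.5666 0.3056 0.1434] gf 3.9 w 0.259 F [-1.1  1.4 -0.7]
side scoop_lip rel grasp [ 0.06   0.003 -0.123] 0.87 mouth-up deg -20.0
side scoop_grip rel grasp [ 0.032 -0.041 -0.101] 0.67 mouth-up deg 
brown 1304 hist z(10mm) [  7 128 466 220  38 147 276   4   0  18]
[257 261  41  21 465] [0.557 0.346 0.061]
[248 283  14  15 163] [0.591 0.398 0.025]
[263 287  15  15 167] [0.55  0.39  0.025]
[236 299  15  14 161] [0.583 0.453 0.026]
[253 303  14  15 165] [0.54  0.446 0.026]
[268 308  15  14 165] [0.501 0.441 0.027]
```

Call:
send_rows --deltas "0.004 0 0.004 0; 0.008 0 0.008 0; 0.013 0 0.01 0; 0.019 0 0.01 0; 0.025 0 0.01 0"

```text
t: 66.15
eef_pos: [0.5622, 0.3312, 0.1331]
tool_rot: [-0.0, 0.649, 0.761, -0.0]
contact_force: [-0.2, 0.0, -1.7]
gripper_width: 0.256
grasp_force: 3.8
```

```bash
python3 ang.py|grep -v top;python3 brown.py
```

```text
t 66.15 tcp [0.5622 0.3312 0.1331] gf 3.8 w 0.256 F [-0.2  0.  -1.7]
side scoop_lip rel grasp [ 0.037 -0.    -0.118] 0.73 mouth-up deg -28.3
side scoop_grip rel grasp [-0.013 -0.003  0.009] 0.65 mouth-up deg 
brown 1326 hist z(10mm) [  4 160 533 320  96 188   5   0   0  20]
[248 270  44  35 820] [0.558 0.384 0.036]
[236 299  15  14 158] [0.583 0.453 0.026]
[253 303  14  15 163] [0.54  0.446 0.026]
[268 308  15  14 165] [0.501 0.441 0.027]
```

```bash
python3 -c "
from h import *
crop('h1',215,315,235,345,'side',5)"
```

```text
(no output)
```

View pics/h1.png

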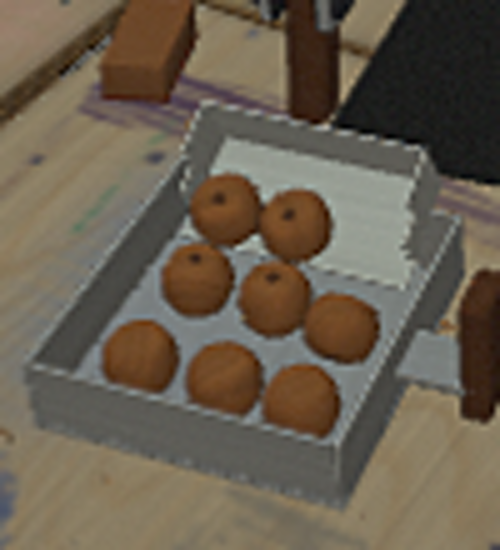

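Call:
send_rows --deltas "0.005 0 0 0; 0.010 0 0 0; 0.015 0 0 0; 0.02 0 0 0; 0.02 0 0 0" --claw 0.2566

```text
t: 67.05
eef_pos: [0.5588, 0.352, 0.1335]
tool_rot: [-0.0, 0.648, 0.761, 0.0]
contact_force: [-0.4, -0.9, -1.5]
gripper_width: 0.256
grasp_force: 3.9
```

```bash
python3 ang.py|grep -v top;python3 brown.py
```

```text
t 67.05 tcp [0.5588 0.352  0.1335] gf 3.9 w 0.256 F [-0.4 -0.9 -1.5]
side scoop_lip rel grasp [ 0.017 -0.    -0.124] 0.74 mouth-up deg -37.8
side scoop_grip rel grasp [-0.016 -0.004  0.01 ] 0.69 mouth-up deg 
brown 1312 hist z(10mm) [  6 144 553 305 120 162   0   0   0  22]
[ 248  270   40   52 1129] [0.547 0.404 0.033]
[236 299  15  14 161] [0.583 0.453 0.026]
```

Call:
send_rows --deltas "0 0 0 0; -0.006 0 -0.004 0; -0.014 0 -0.008 0; -0.022 0 -0.012 0; -0.03 0 -0.016 0" --claw 0.2555

```text
t: 67.9
eef_pos: [0.5646, 0.3199, 0.15]
tool_rot: [0.0, 0.649, 0.761, 0.0]
contact_force: [-0.4, -0.1, -0.8]
gripper_width: 0.257
grasp_force: 5.1
```

```bash
python3 ang.py|grep -v top;python3 brown.py
```

```text
t 67.9 tcp [0.5646 0.3199 0.15  ] gf 5.1 w 0.257 F [-0.4 -0.1 -0.8]
side scoop_lip rel grasp [ 0.021  0.001 -0.128] 0.76 mouth-up deg -36.5
side scoop_grip rel grasp [-0.017 -0.005  0.01 ] 0.94 mouth-up deg 
brown 1249 hist z(10mm) [  3 172 641 429   4   0   0   0   0   0]
[ 247  275   41   47 1089] [0.546 0.404 0.027]
[236 299  15  14 160] [0.583 0.453 0.026]
```

Call:
send_rows --deltas "0 0 0 0; 0 0 -0.012 0; 0 0 -0.03 0; 0 0 -0.045 0; -0.015 0 -0.05 0" --claw 0.2545

```text
t: 68.75
eef_pos: [0.5664, 0.3094, 0.2023]
tool_rot: [-0.0, 0.647, 0.762, 0.002]
contact_force: [-0.4, 0.3, -0.8]
gripper_width: 0.255
grasp_force: 7.4
```

Call:
send_rows --deltas "-0.03 0.001 0 0; -0.065 0.001 0 0; -0.1 0.001 0 0; -0.135 0.002 0 0; -0.17 0.002 0 0"

```text
t: 69.25
eef_pos: [0.5954, 0.1356, 0.1995]
tool_rot: [0.0, 0.649, 0.761, -0.0]
contact_force: [1.2, -0.0, -1.6]
gripper_width: 0.254
grasp_force: 7.4
```

Call:
send_rows --deltas "-0.035 0 0 0; -0.07 0.001 0 0; -0.105 0.001 0 0; -0.14 0.002 0 0; -0.17 0.002 0 0"

```text
t: 69.75
eef_pos: [0.6237, -0.0328, 0.1995]
tool_rot: [0.0, 0.65, 0.76, -0.001]
contact_force: [-0.7, -0.0, -1.6]
gripper_width: 0.256
grasp_force: 7.4
```

Call:
send_rows --deltas "-0.024 0 0 1; -0.042 0 0 2; -0.051 0.001 0 3; -0.054 0.001 0 3.85; -0.054 0.001 0 3.85"

```text
t: 70.25
eef_pos: [0.6337, -0.081, 0.1994]
tool_rot: [-0.0, 0.674, 0.739, 0.0]
contact_force: [-0.3, -0.2, -1.1]
gripper_width: 0.258
grasp_force: 7.4
```

```bash
python3 ang.py;python3 brown.py; python3 look.py .634 -.083 .2 95.2
```

```text
t 70.25 tcp [ 0.6337 -0.081   0.1994] gf 7.4 w 0.258 F [-0.3 -0.2 -1.1]
side scoop_lip rel grasp [ 0.022  0.    -0.126] 0.9 mouth-up deg -35.7
side scoop_grip rel grasp [-0.012 -0.004  0.006] 0.98 mouth-up deg 
top scoop_lip rel grasp [ 0.018  0.002 -0.13 ] 0.82 mouth-up deg -38.0
top scoop_grip rel grasp [-0.012  0.004  0.006] 0.75 mouth-up deg 
brown 1248 hist z(10mm) [  5 156 654 432   1   0   0   0   0   0]
[ 248  275   40   47 1087] [0.546 0.404 0.027]
[236 299  15  14 161] [0.583 0.453 0.026]
pan [array([ 0.5541,  0.3985, -0.0016])]
pan_post [array([0.4403, 0.3779, 0.0499])]
t 70.8 tcp [ 0.6336 -0.082   0.1994] yaw 95.25 shift [-0.001   0.0003 -0.0006] spin 0.05 F [-0.3  0.  -1.8] g 0.258 7.4 tz [ 0. -0. -1.] q7 [ 0.26  0.45 -0.31  1.65  0.15  1.07 -0.  ]
((529.0851440429688, 396.4310302734375), (197.2673797607422, 157.45346069335938), 9.151107788085938)
```

Call:
send_rows --deltas "0 0 0.025 0; 0 0 0.055 0; 0 0 0.07 0; -0.002 0 0.076 0; -0.006 0 0.079 0"

```text
t: 71.3
eef_pos: [0.6344, -0.0879, 0.1204]
tool_rot: [-0.0, 0.674, 0.739, 0.0]
contact_force: [0.0, -0.5, -0.9]
gripper_width: 0.254
grasp_force: 7.4
```

Call:
send_rows --deltas "-0.012 0 0.001 0; -0.024 0 0.002 0; -0.036 0 0.004 0; -0.048 0 0.006 0; -0.06 0 0.008 0"

```text
t: 71.8
eef_pos: [0.6399, -0.1493, 0.1126]
tool_rot: [0.0, 0.674, 0.738, 0.0]
contact_force: [-0.3, 0.6, -0.9]
gripper_width: 0.257
grasp_force: 7.1
```

```bash
python3 ang.py
```

```text
t 71.8 tcp [ 0.6399 -0.1493  0.1126] gf 7.1 w 0.257 F [-0.3  0.6 -0.9]
side scoop_lip rel grasp [ 0.048 -0.    -0.116] 0.86 mouth-up deg -23.2
side scoop_grip rel grasp [-0.01  -0.003  0.008] 0.62 mouth-up deg 
top scoop_lip rel grasp [ 0.042 -0.001 -0.124] 0.94 mouth-up deg -27.2
top scoop_grip rel grasp [-0.009  0.002  0.005] 0.71 mouth-up deg
```

Call:
send_rows --deltas "-0.012 0 0.004 0; -0.024 0 0.008 0; -0.036 0 0.012 0; -0.048 0 0.016 0; -0.06 0 0.020 0"

```text
t: 72.6
eef_pos: [0.645, -0.2084, 0.0916]
tool_rot: [-0.0, 0.674, 0.739, -0.0]
contact_force: [-0.0, 0.1, -1.1]
gripper_width: 0.252
grasp_force: 6.6
```

Call:
send_rows --deltas "-0.006 0 0.002 0; -0.012 0 0.003 0; -0.016 0 0.004 0; -0.018 0 0.005 0; -0.018 0 0.005 0"

```text
t: 73.1
eef_pos: [0.6469, -0.2257, 0.0875]
tool_rot: [0.0, 0.674, 0.739, 0.0]
contact_force: [0.0, -1.3, -0.1]
gripper_width: 0.255
grasp_force: 6.5
```

```bash
python3 ang.py
```

```text
t 73.1 tcp [ 0.6469 -0.2257  0.0875] gf 6.5 w 0.255 F [ 0.  -1.3 -0.1]
side scoop_lip rel grasp [ 0.092  0.    -0.095] 0.66 mouth-up deg -1.7
side scoop_grip rel grasp [-0.004 -0.002  0.008] 0.97 mouth-up deg 
top scoop_lip rel grasp [ 0.091 -0.    -0.095] 0.7 mouth-up deg -2.1
top scoop_grip rel grasp [-0.004  0.003  0.004] 0.9 mouth-up deg
```

Call:
send_rows --deltas "-0.003 0 0.001 0; -0.006 0 0.002 0; -0.006 0 0.003 0; -0.006 0 0.004 0"

```text
t: 73.8
eef_pos: [0.6475, -0.2331, 0.0839]
tool_rot: [0.001, 0.674, 0.738, -0.0]
contact_force: [-0.7, -3.4, 4.2]
gripper_width: 0.253
grasp_force: 6.9
```

Call:
send_rows --deltas "0 0 -0.002 0; 0 0 -0.002 0; 0 0 -0.002 0" --claw 0.33

```text
t: 74.1
eef_pos: [0.6474, -0.2309, 0.0854]
tool_rot: [-0.0, 0.674, 0.739, 0.0]
contact_force: [-0.4, -0.2, -0.8]
gripper_width: 0.329
grasp_force: 0.0
```

```bash
python3 ang.py; python3 - <<'E'
from h import *
for n in("top","side"):
    p=snap(n);X=cloud(p)
    for q in("rest_top","mat"): print(n,q,[(np.round(e["xyz"],3),round(e["confidence"],2)) for e in bot.landmark_of(p,q)[:1]])
    P=pts(p,"rest_top",X,.002,.012)
    if P is not None: print(rect(P),len(P))
E
```

```text
t 74.1 tcp [ 0.6474 -0.2309  0.0854] gf 0.0 w 0.329 F [-0.4 -0.2 -0.8]
side scoop_lip rel grasp [ 0.096 -0.001 -0.092] 0.64 mouth-up deg 0.3
side scoop_grip rel grasp [-0.009 -0.003  0.004] 0.65 mouth-up deg 
top scoop_lip rel grasp [ 0.095  0.    -0.096] 0.96 mouth-up deg -1.1
top scoop_grip rel grasp [-0.004  0.004 -0.   ] 0.9 mouth-up deg 
top rest_top [(array([ 0.432, -0.206,  0.008]), 0.87)]
top mat [(array([0.54 , 0.149, 0.002]), 0.85)]
(array([ 427.7, -210.3]), array([106.1, 139.5]), 86.89) 1584
side rest_top [(array([ 0.429, -0.206,  0.004]), 0.77)]
side mat [(array([ 0.54 ,  0.154, -0.001]), 0.7)]
(array([ 428.3, -206. ]), array([111.9, 135.1]), 86.16) 568
```

Call:
send_rows --deltas "-0.003 0 -0.002 0; -0.005 0 -0.003 0; -0.005 0 -0.003 0"

```text
t: 75.1
eef_pos: [0.6479, -0.2373, 0.0887]
tool_rot: [0.0, 0.674, 0.738, -0.0]
contact_force: [-0.3, -0.1, -0.5]
gripper_width: 0.328
grasp_force: 0.0
```

Call:
send_rows --deltas "0 0 0 0; 0 0 0 0; 0 0 0 0; 0 0 0 0" --claw 0 --force 60

```text
t: 75.5
eef_pos: [0.648, -0.2372, 0.0888]
tool_rot: [0.001, 0.674, 0.739, -0.0]
contact_force: [0.2, -2.5, 3.2]
gripper_width: 0.244
grasp_force: 59.4
```

Call:
send_rows --deltas "0 0 -0.01 0; 0 0 -0.03 0; 0 0 -0.05 0; 0 0 -0.06 0; 0 0 -0.06 0"

```text
t: 76.0
eef_pos: [0.6487, -0.2361, 0.1501]
tool_rot: [0.001, 0.674, 0.739, 0.001]
contact_force: [0.4, -0.5, -1.7]
gripper_width: 0.244
grasp_force: 59.2
```

```bash
python3 ang.py; python3 -c "
from h import *
plan(.437,-.2705,.1485,94)"
```

```text
t 76.0 tcp [ 0.6487 -0.2361  0.1501] gf 59.2 w 0.244 F [ 0.4 -0.5 -1.7]
side scoop_lip rel grasp [ 0.1    0.003 -0.093] 0.66 mouth-up deg 1.1
side scoop_grip rel grasp [ 0.105  0.003 -0.096] 0.73 mouth-up deg 
top scoop_lip rel grasp [ 0.1   -0.001 -0.1  ] 0.89 mouth-up deg -0.8
top scoop_grip rel grasp [-0.002  0.001 -0.002] 0.91 mouth-up deg 
t 76.3 tcp [ 0.6471 -0.2362  0.1472] yaw 95.25 shift [-0.0149 -0.2123 -0.0009] spin 1.25 F [ 0.3  0.6 -2.5] g 0.246 59.2 tz [-0.002  0.001 -1.   ] q7 [ 0.45  0.58 -0.27  1.56  0.17  1.02  0.22]
```

Call:
send_rows --deltas "-0.002 -0.03 0 0; -0.005 -0.075 0 0; -0.008 -0.12 0 0; -0.012 -0.165 0 0; -0.015 -0.2 0 1.2"

```text
t: 76.8
eef_pos: [0.4467, -0.2701, 0.1478]
tool_rot: [-0.001, 0.682, 0.731, -0.001]
contact_force: [0.4, 0.2, -2.0]
gripper_width: 0.247
grasp_force: 59.3
```

Call:
send_rows --deltas "0 -0.012 0 0; 0 -0.012 0.02 0; 0 -0.012 0.04 0; 0 -0.012 0.052 0; 0 -0.012 0.055 0"

```text
t: 77.3
eef_pos: [0.4376, -0.2698, 0.0919]
tool_rot: [-0.001, 0.681, 0.732, -0.0]
contact_force: [-1.3, -0.4, -1.0]
gripper_width: 0.243
grasp_force: 59.2
```

Call:
send_rows --deltas "0 0 0.001 0; 0 0 0.002 0; 0 0 0.002 0; 0 0 0.002 0"

```text
t: 77.7
eef_pos: [0.4384, -0.2707, 0.0919]
tool_rot: [0.0, 0.682, 0.732, 0.0]
contact_force: [-0.3, -0.2, -2.1]
gripper_width: 0.246
grasp_force: 59.2
```

```bash
python3 ang.py
```

```text
t 77.7 tcp [ 0.4384 -0.2707  0.0919] gf 59.2 w 0.246 F [-0.3 -0.2 -2.1]
side scoop_lip rel grasp [ 0.001 -0.003  0.001] 0.67 mouth-up deg 86.2
side scoop_grip rel grasp [-0.002 -0.002 -0.001] 0.95 mouth-up deg 
top scoop_lip rel grasp [ 0.098  0.001 -0.098] 0.69 mouth-up deg -0.9
top scoop_grip rel grasp [-0.001  0.003 -0.001] 0.85 mouth-up deg
```

Call:
send_rows --deltas "0 0 0.0005 0; 0 0 0.001 0; 0 0 0.001 0; 0 0 0.001 0"

```text
t: 78.4
eef_pos: [0.4381, -0.2708, 0.0906]
tool_rot: [0.0, 0.682, 0.732, -0.0]
contact_force: [-0.8, -0.2, 2.0]
gripper_width: 0.244
grasp_force: 59.8
```

Call:
send_rows --deltas "0 0 0.0005 0; 0 0 0.001 0; 0 0 0.001 0; 0 0 0.001 0"

```text
t: 78.8
eef_pos: [0.4382, -0.2713, 0.0904]
tool_rot: [0.001, 0.682, 0.731, -0.0]
contact_force: [-4.1, -1.6, 9.5]
gripper_width: 0.246
grasp_force: 60.7
```

Seated. Back off the press, release in steps, then rise.

Call:
send_rows --deltas "0 0 -0.001 0; 0 0 -0.001 0; 0 0 -0.001 0"

```text
t: 79.1
eef_pos: [0.4382, -0.2708, 0.0906]
tool_rot: [0.0, 0.682, 0.732, -0.0]
contact_force: [-1.2, -1.1, 4.0]
gripper_width: 0.246
grasp_force: 59.8
```

Call:
send_rows --deltas "0 0 0 0; 0 0 0 0; 0 0 0 0" --claw 0.35

```text
t: 79.4
eef_pos: [0.438, -0.2702, 0.0901]
tool_rot: [-0.0, 0.682, 0.732, 0.0]
contact_force: [0.9, 0.2, 0.8]
gripper_width: 0.35
grasp_force: 0.0
```

Call:
send_rows --deltas "0 0 0 0; 0 0 0 0; 0 0 -0.02 0; 0 0 -0.05 0; 0 0 -0.09 0" --claw 0.9

```text
t: 79.9
eef_pos: [0.4368, -0.2699, 0.18]
tool_rot: [-0.002, 0.682, 0.732, -0.0]
contact_force: [1.1, -0.2, 0.5]
gripper_width: 0.902
grasp_force: 0.0
```

```bash
python3 ang.py; python3 sc.py | grep -E "scoop|top"; python3 look.py .44 .379 .17 0; python3 - <<'E'
from h import *
for n in("top","side"):
    p=snap(n);X=cloud(p)
    for q in("mat","pan","pan_post"): print(n,q,[(np.round(e["xyz"],4),round(e["confidence"],2)) for e in bot.landmark_of(p,q)[:1]])
    print("mat",rect(pts(p,"mat",X,-.01,.01)))
    P=pts(p,"pan",X,.055,.09)
    if P is not None: print("post",rect(P),P.mean(0))
cv2.imwrite("pics/k.png",snap("top")["img"][:,:,::-1])
E
```

```text
t 79.9 tcp [ 0.4368 -0.2699  0.18  ] gf 0.0 w 0.902 F [ 1.1 -0.2  0.5]
side scoop_lip rel grasp [ 0.099  0.002 -0.186] 0.62 mouth-up deg -17.7
side scoop_grip rel grasp [ 0.001 -0.001 -0.089] 0.62 mouth-up deg 
top scoop_lip rel grasp [ 0.096  0.003 -0.185] 0.96 mouth-up deg -18.5
top scoop_grip rel grasp [-0.001  0.002 -0.088] 0.78 mouth-up deg 
side ('scoop_lip', array([ 0.429, -0.168,  0.01 ]), 0.96) ('scoop_grip', array([ 0.435, -0.273,  0.104]), 0.94)
top ('scoop_lip', array([ 0.433, -0.171,  0.001]), 0.66) ('scoop_grip', array([ 0.439, -0.27 ,  0.099]), 0.95)
pan [array([0.5916, 0.3559, 0.0219])]
pan_post [array([0.438 , 0.3786, 0.0504])]
t 80.8 tcp [ 0.438  -0.2705  0.1804] yaw 94.04 shift [0.6478 0.0478 0.0104] spin 94.04 F [ 0.2 -0.1 -0.7] g 0.901 0.0 tz [-0.  0. -1.] q7 [ 0.68  0.27 -0.29  1.96  0.1   0.93  0.41]
((528.6299438476562, 395.141845703125), (196.1387176513672, 154.75009155273438), 9.800182342529297)
top mat [(array([0.5414, 0.1497, 0.0029]), 0.61)]
top pan [(array([ 0.5543,  0.3992, -0.0006]), 0.68)]
top pan_post [(array([0.4403, 0.3775, 0.0507]), 0.95)]
mat (array([536.1, 151.1]), array([185.9, 190.9]), 11.34)
post (array([438.6, 378.7]), array([15.6, 23.9]), 13.07) [0.43862685 0.37719024 0.06939511]
side mat [(array([ 0.5394,  0.1531, -0.0035]), 0.91)]
side pan [(array([0.5494, 0.4026, 0.0013]), 0.6)]
side pan_post [(array([0.439 , 0.3834, 0.0559]), 0.94)]
mat (array([537.6, 155.1]), array([186.8, 188.9]), 11.18)
post (array([439.2, 386. ]), array([16.5, 26. ]), 8.35) [0.43704229 0.38940526 0.06696666]
```

Call:
send_rows --deltas "0.045 0.003 0 0; 0.09 0.006 0 0; 0.135 0.010 0 0; 0.18 0.013 0 0; 0.225 0.016 0 0"

```text
t: 81.95
eef_pos: [0.438, -0.0433, 0.1806]
tool_rot: [0.0, 0.682, 0.731, 0.0]
contact_force: [1.2, 0.7, 0.1]
gripper_width: 0.9
grasp_force: 0.0
```

Call:
send_rows --deltas "0.045 0.003 0 0; 0.09 0.006 0 0; 0.135 0.010 0 0; 0.18 0.013 0 0; 0.225 0.016 0 0"

```text
t: 82.45
eef_pos: [0.4381, 0.1823, 0.1806]
tool_rot: [0.0, 0.682, 0.731, 0.0]
contact_force: [1.2, -0.6, 0.1]
gripper_width: 0.901
grasp_force: 0.0
```

Call:
send_rows --deltas "0.04 0.003 0 0; 0.08 0.006 0 0; 0.12 0.008 0 0; 0.16 0.011 0 0; 0.2 0.014 0 0"

```text
t: 82.95
eef_pos: [0.4381, 0.3826, 0.1803]
tool_rot: [0.0, 0.682, 0.731, -0.0]
contact_force: [1.1, 0.4, 0.3]
gripper_width: 0.901
grasp_force: 0.0
```

Call:
send_rows --deltas "0 0 0 -8.5; 0 0 0 -17; 0 0 0 -25.5; 0 0 0 -34; 0 0 0 -42.5"

```text
t: 83.45
eef_pos: [0.4382, 0.381, 0.1803]
tool_rot: [0.0, 0.367, 0.93, -0.0]
contact_force: [-0.8, 0.3, -0.3]
gripper_width: 0.897
grasp_force: 0.0
```

Call:
send_rows --deltas "0 0 0 -8.5; 0 0 0 -17; 0 0 0 -25.5; 0 0 0 -34; 0 0 0 -42.5"

```text
t: 83.95
eef_pos: [0.4383, 0.3809, 0.1803]
tool_rot: [0.0, 0.005, 1.0, -0.0]
contact_force: [1.2, -0.4, 0.4]
gripper_width: 0.901
grasp_force: 0.0
```

Call:
send_rows --deltas "0 0 0 -5; 0 0 0 -10.3; 0 0 0 -10.3; 0 0 0 -10.3"

```text
t: 84.35
eef_pos: [0.4382, 0.381, 0.1803]
tool_rot: [-0.0, -0.08, 0.997, 0.0]
contact_force: [0.8, -0.1, -0.1]
gripper_width: 0.901
grasp_force: 0.0
```

```bash
python3 - <<'E'
from h import *
plan(.4387,.3808,.044,-170.7)
for n in("top","side"):
    p=snap(n); print(n,[(q,np.round(e["xyz"],4),round(e["confidence"],2)) for q in("pan","pan_post") for e in bot.landmark_of(p,q)[:1]])
plan(.4387,.3808,.044,-170.7)
E
python3 brown.py
```

```text
t 84.35 tcp [0.4382 0.381  0.1803] yaw -170.81 shift [-0.0005 -0.0003  0.1363] spin -0.11 F [ 0.8 -0.1 -0.1] g 0.901 0.0 tz [-0.  0. -1.] q7 [-0.09  0.55 -0.99  1.77  0.51  1.1   0.47]
top [('pan', array([ 0.5566,  0.3985, -0.0012]), 0.74), ('pan_post', array([0.4269, 0.003 , 0.0005]), 0.44)]
side [('pan', array([ 0.5522,  0.4026, -0.0039]), 0.83)]
t 84.65 tcp [0.4381 0.3812 0.1805] yaw -170.68 shift [-0.0005 -0.0005  0.1365] spin 0.02 F [ 0.  -0.3  0.3] g 0.897 0.0 tz [ 0. -0. -1.] q7 [-0.09  0.55 -0.99  1.77  0.51  1.1   0.47]
brown 1247 hist z(10mm) [  4 166 626 447   4   0   0   0   0   0]
[ 247  275   41   47 1087] [0.546 0.404 0.027]
[236 299  15  14 160] [0.583 0.453 0.026]
```

Call:
send_rows --deltas "0 0 0.04 0; 0 0 0.08 0; 0 0 0.115 0; 0 0 0.13 0; 0 0 0.136 0"

```text
t: 85.2
eef_pos: [0.4375, 0.3807, 0.0432]
tool_rot: [-0.001, -0.081, 0.997, -0.001]
contact_force: [-0.1, 0.4, 0.2]
gripper_width: 0.898
grasp_force: 0.0
```

Call:
send_rows --deltas "0 0 0 0; 0 0 0 0; 0 0 0 0; 0 0 0 0; 0 0 0 0" --claw 0 --force 110

```text
t: 85.7
eef_pos: [0.4389, 0.3819, 0.0465]
tool_rot: [0.001, -0.081, 0.997, 0.0]
contact_force: [-1.9, -2.4, 9.8]
gripper_width: 0.309
grasp_force: 108.0
```

```bash
cat > pan.py <<'E'
from h import *
plan(.4252+.001,.1294+.003,.044,-168.75)
for n in("top","side"):
    p=snap(n); X=cloud(p); print(n,[(q,np.round(e["xyz"],4),round(e["confidence"],2)) for q in("pan","mat") for e in bot.landmark_of(p,q)[:1]])
    P=pts(p,"pan",X,.031,.046)
    if P is not None and len(P)>20:
        print(" pan rim",len(P),rect(P))
E
python3 pan.py
```

```text
t 85.7 tcp [0.4389 0.3819 0.0465] yaw -170.67 shift [ 0.0529 -0.2441  0.0022] spin -1.92 F [-1.9 -2.4  9.8] g 0.309 108.0 tz [ 0.002  0.001 -1.   ] q7 [-0.19  0.7  -0.87  1.87  0.69  0.89  0.34]
top [('pan', array([ 0.5544,  0.3996, -0.0041]), 0.93), ('mat', array([0.5424, 0.148 , 0.0046]), 0.82)]
 pan rim 197 (array([544.9, 398.7]), array([163.4, 154.6]), 9.8)
side [('pan', array([ 0.5514,  0.403 , -0.0035]), 0.71), ('mat', array([ 0.5382,  0.1496, -0.0042]), 0.88)]
 pan rim 521 (array([530.9, 399.3]), array([202., 158.]), 10.1)
```

Call:
send_rows --deltas "0.001 -0.004 -0.002 0; 0.0025 -0.012 -0.002 0; 0.005 -0.0235 -0.002 0; 0.008 -0.038 -0.002 0; 0.0117 -0.0537 -0.002 0"

```text
t: 86.6
eef_pos: [0.4353, 0.3253, 0.0465]
tool_rot: [0.0, -0.082, 0.997, 0.0]
contact_force: [0.5, 3.1, -0.8]
gripper_width: 0.311
grasp_force: 108.9
```

```bash
python3 pan.py; python3 brown.py
```

```text
t 86.6 tcp [0.4353 0.3253 0.0465] yaw -170.65 shift [ 0.0403 -0.1889  0.0024] spin -1.9 F [ 0.5  3.1 -0.8] g 0.311 108.9 tz [ 0.     0.001 -1.   ] q7 [-0.09  0.66 -0.88  1.96  0.68  0.85  0.39]
top [('pan', array([ 0.5506,  0.3436, -0.0024]), 0.88), ('mat', array([0.5422, 0.1492, 0.0011]), 0.76)]
 pan rim 161 (array([547.5, 343.4]), array([151.1, 153.6]), 10.33)
side [('pan', array([ 5.443e-01,  3.407e-01, -5.000e-04]), 0.94), ('mat', array([ 0.5354,  0.1503, -0.003 ]), 0.9)]
 pan rim 534 (array([528.5, 342.9]), array([203.3, 160.6]), 7.45)
brown 859 hist z(10mm) [  7 138 476 238   0   0   0   0   0   0]
[263 270  13  14 144] [0.588 0.34  0.024]
[278 274  13  14 148] [0.547 0.333 0.025]
[269 283  34  22 423] [0.513 0.374 0.027]
[252 284  15  13 144] [0.58  0.393 0.026]
```

Call:
send_rows --deltas "0.0035 -0.0156 0 0; 0.007 -0.0313 0 0; 0.010 -0.0469 0 0; 0.0135 -0.0625 0 0; 0.017 -0.078 0 0"

```text
t: 87.55
eef_pos: [0.4312, 0.2461, 0.0465]
tool_rot: [0.0, -0.082, 0.997, 0.001]
contact_force: [-0.0, 3.5, -1.0]
gripper_width: 0.311
grasp_force: 109.1
```

Call:
send_rows --deltas "0.0035 -0.0156 0 0; 0.007 -0.0313 0 0; 0.010 -0.0469 0 0; 0.0135 -0.0625 0 0; 0.017 -0.078 0 0"

```text
t: 88.05
eef_pos: [0.427, 0.1664, 0.0465]
tool_rot: [0.0, -0.082, 0.997, 0.0]
contact_force: [0.0, 2.4, -0.4]
gripper_width: 0.309
grasp_force: 109.1
```

Call:
send_rows --deltas "0.003 -0.012 0 -0.5; 0.005 -0.021 0 -1; 0.006 -0.028 0 -1.5; 0.007 -0.032 0 -1.9; 0.007 -0.032 0 -1.9"

```text
t: 88.55
eef_pos: [0.4254, 0.1335, 0.0465]
tool_rot: [-0.0, -0.098, 0.995, -0.0]
contact_force: [-0.0, 1.5, 2.1]
gripper_width: 0.31
grasp_force: 109.5
```

```bash
python3 pan.py; python3 -c "
from h import *
crop('m1',220,330,180,300)"
```

```text
t 88.55 tcp [0.4254 0.1335 0.0465] yaw -168.77 shift [-0.0005 -0.0012  0.0025] spin -0.02 F [-0.   1.5  2.1] g 0.31 109.5 tz [ 0.    -0.001 -1.   ] q7 [ 0.32  0.54 -0.93  2.18  0.66  0.74  0.71]
top [('pan', array([ 0.5382,  0.1538, -0.0019]), 0.72), ('mat', array([0.5296, 0.1936, 0.0128]), 0.49)]
 pan rim 118 (array([538.1, 155.9]), array([153.6, 152.6]), 12.41)
side [('pan', array([ 0.5363,  0.1588, -0.0025]), 0.81)]
 pan rim 370 (array([516.7, 155.6]), array([200.2, 160.1]), 12.01)
```

View pics/m1.png

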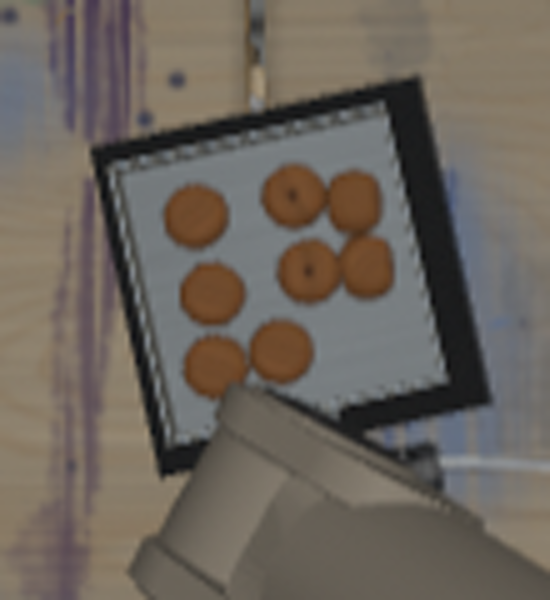

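Call:
send_rows --deltas "0 0 0 0; 0 0 0 0; 0 0 0 0; 0 0 0 0" --claw 0.48

```text
t: 89.4
eef_pos: [0.4251, 0.1339, 0.0462]
tool_rot: [-0.0, -0.098, 0.995, -0.0]
contact_force: [0.1, -0.3, -0.4]
gripper_width: 0.476
grasp_force: 0.0
```

Call:
send_rows --deltas "0 0 -0.02 0; 0 0 -0.06 0; 0 0 -0.1 0; 0 0 -0.14 0; 0 0 -0.17 0"

```text
t: 89.9
eef_pos: [0.4255, 0.1345, 0.2185]
tool_rot: [0.001, -0.098, 0.995, 0.0]
contact_force: [1.7, 0.6, 0.1]
gripper_width: 0.477
grasp_force: 0.0
```

```bash
python3 pan.py; python3 - <<'E'
from h import *
for n in("top","side"):
    p=snap(n); print(n,[(q,np.round(e["xyz"],3)) for q in("scoop_grip","scoop_lip","tape_masking","sanding_block","screwdriver_blue") for e in bot.landmark_of(p,q)[:1]])
    X=cloud(p); h=cv2.cvtColor(p["img"],cv2.COLOR_RGB2HSV)
    m=(h[...,0]<18)&(h[...,1]>110)&(h[...,2]>40)&(abs(X[...,0]-.538)<.1)&(abs(X[...,1]-.155)<.1)&(X[...,2]>.008)
    print("brown",m.sum(),np.round(np.percentile(X[m],[1,99],axis=0),3))
    if n=="top": cv2.imwrite("pics/fin.png",cv2.resize(p["img"][140:320,210:460,::-1],None,fx=3,fy=3,interpolation=3))
print(bot.get_obs()["contact_force"])
E
```

```text
t 89.9 tcp [0.4255 0.1345 0.2185] yaw -168.74 shift [-1.000e-04 -2.200e-03  1.745e-01] spin 0.01 F [1.7 0.6 0.1] g 0.477 0.0 tz [ 0.001  0.    -1.   ] q7 [ 0.61  0.28 -1.2   2.02  0.3   1.04  1.04]
top [('pan', array([ 0.5389,  0.1555, -0.0017]), 0.63)]
 pan rim 104 (array([536.6, 155.3]), array([150.3, 153.1]), 11.75)
side [('pan', array([5.354e-01, 1.571e-01, 2.000e-04]), 0.82), ('mat', array([ 0.4292, -0.2081,  0.0048]), 0.4)]
 pan rim 350 (array([516.6, 155.3]), array([200. , 160.4]), 11.78)
top [('scoop_grip', array([ 0.444, -0.268,  0.101])), ('scoop_lip', array([ 0.433, -0.171,  0.002])), ('sanding_block', array([ 0.74 ,  0.241, -0.001])), ('screwdriver_blue', array([0.425, 0.005, 0.002]))]
brown 884 [[0.476 0.099 0.018]
 [0.591 0.215 0.041]]
side [('scoop_grip', array([ 0.437, -0.271,  0.101])), ('scoop_lip', array([ 0.432, -0.17 ,  0.007])), ('sanding_block', array([0.743, 0.244, 0.004])), ('screwdriver_blue', array([ 0.423, -0.   , -0.006]))]
brown 730 [[0.475 0.108 0.011]
 [0.591 0.219 0.039]]
[-0.78234108  0.22868647 -0.30695302]
```

View pics/fin.png

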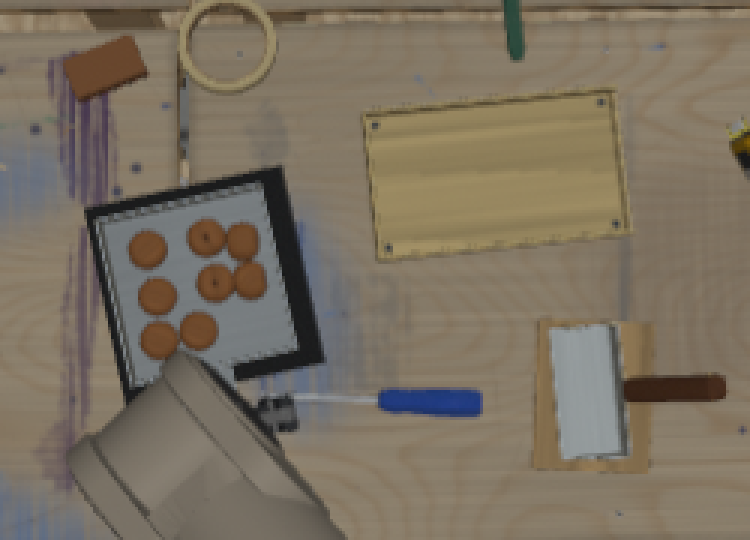

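```bash
python3 -c "
from station import bot
print(bot.hand_in())"
```

```text
the job is handed in; nothing more can be done
None
```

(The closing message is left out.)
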